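Hang the label reel and set the feed stop from its slack-free side

ROBOT

A 6-joint arm with a two-finger parallel gripper is mounted at the origin on the work surface. World frame = base frame: x ahead of the robot, y to its left, z up, the work surface at z = 0. Lengths are in mm, angles in rad, forces in N, time in s.
With the tool pointing down it reaches from about 300 to 775 mm from the base axis. Payload 14.6 kg.
Tool frame: the origin (TCP) lies between the finger pads; the fingertips stand manip.finger_overhang ahead of it and the grasp point (between the pads) lies 2 mm behind it (manip.finger_overhang is the distance from the TCP to the fingertips, in mm); z points along the fingers, y is the direction in which the jaws open and shut (so a half turn about z gives the same grasp; the last joint's range is limited). The gripper opens to 94 mm and grips with 3 to 60 N. Pads are 16 mm wide; open, the fingers measure 119 mm over their backs; the gripper's body (75 mm by 177 mm) begins 78 mm behind the grasp point.
Start: joints at [-1.198, 0.3, 1.521, -0, 1.321, -0.067], TCP at [234.159, -497.653, 222.446] pointing down, gripper open.
Joint ranges: [-3.03, 3.03], [-0.79, 2.21], [0.23, 2.52], [-1.04, 4.18], [0, 3.07], [-2.55, 2.55]. Speed limits (rad/s): [2.22, 2.22, 2.57, 3.14, 3.14, 3.14].

INTERFACE

Orientations are given as [roll, pitch, yaw] about the fixed x, y, z axes, in that order (R = Rz(yaw) Ry(pitch) Rx(roll)).
In Python, from cell import manip gives the robot as it stands.
- The arm moves only by the tool drive_tool, never from a script. Its argument "steps" is a list of rows, each an object with "delta_pos": the shift along the world's x, y, z in mm, a list of three; "yaw": the turn about the world's z in rad; "hand": the finger opening in mm, from 0 to 94. A call has 1 to 5 rows; each row shifts and turns the commanded pose from where the row before left it; what a row does not reach is not made up. A row lasts 1/12 s, in which the tool goes at most 41.7 mm and 7.16 degrees, less where a joint would pass 70% of its speed; a pose out of reach is approached as far as the arm can. A call is refused whole if a number of a shift passes 41.7 or a number of a turn 0.125, either way. A call with a gripper value outside its range is refused whole. The fingers move at their own pace and stop on an object; "squeeze" is the grip in N (left out, the last holds). Time passes only in rows, so rows that do not move let the fingers close. It gives the time, the measured TCP pose, the force and the opening at its end, in the units of the state.
- manip.read_state(): the state, without advancing time (a new reading comes with each control period).
- manip.camera(name): name is "side" or "top"; returns a dict with "frame" (384x512x3 uint8, red, green, blue), "range_z" (384x512 float32, mm along the optical axis (not along the pixel's ray), 0 where there is no reading), "intrinsics" (3x3 intrinsics, pixels), "dist_coeffs" ([k1, k2, p1, p2, k3] as OpenCV has them; the pictures are not rectified), "position" and "attitude" of the camera in the world. Camera axes: x right, y down, z forward; pixel columns grow to the right and rows downward; lengths in mm; the calibration is good to about 2 mm. A picture is of the moment at which its call begins.
- manip.sign_off(): hands the job in, once; it reports no verdict.
The state is a dict: "clock": time; "joints": joint angles; "qd": joint speeds; "effort": joint torques, N m; "eef_pos": TCP position; "eef_rot": TCP orientation; "wrist_force": force on the tool from outside, world axes, zero at the start; "moment": the same for the moment, N m; "finger_gap": finger opening in mm.
Only numpy, scipy, OpenCV 4.12 (cv2) and the standard library are available. Lean on these libraries where they do the work, as an engineer would, in place of code of your own. Each camera call takes 0.05 s, during which the arm holds its last target.

TASK

Pass the spindle, held by its red handle, through the bore of the label reel, carry the reel on it to the dispenser and lay the spindle in both forks, handle towards the robot, reel hanging between them, and let go. The blue feed stop has slack and stands too near the reel: then draw it by its black handle at least 20 mm outward past the magenta mark and come back towards the reel until its red pointer is level with the mark, leaving the handle against the reel side of its slack. Leave the other goods where they are.

Things in the scene. Friction and masses are not known exactly. Their poses are not given: they have to be found in the camera images.
- spindle: steel spindle 12 mm thick with a red square handle (60 mm long, 20 x 20 mm) at one end, 0.15 kg, lying level on its stand, handle towards the robot and overhanging freely. Origin: middle of the handle, at the start 64 mm above the table. x axis: along the spindle to its bare tip; the bare shaft spans x = 30 to 166 mm. z up at the start.
- stand: small wooden stand of the spindle, fixed; origin on the table under x = 96 mm of the spindle, axes as the spindle's. Base 140 x 80 x 12 mm; two V forks, 10 mm thick, hold the shaft at the stand's x = -42 and 52 mm and reach to 76 mm above the table.
- reel: full reel of price labels with green flanges, 90 mm across, 50 mm wide, open bore 40 mm in diameter, 0.22 kg, lying on its rim in a wooden saddle with the bore level. Origin: its centre, about 64 mm above the table at the start. x axis: along the bore, away from the robot. The bore is open on the robot's side. It may turn about its bore.
- saddle: wooden saddle under the reel, fixed, 70 mm (x, along the bore) by 130 mm, lower than 50 mm; origin on the table under its middle; x axis along the bore, away from the robot.
- seat (a point): point on the dispenser midway between its two forks, on the axis that the spindle has when it lies in them, 98 mm above the table. x: along the spindle, away from the robot; y: along the label track, outward from the reel; z up. Hung rightly, the middle of the spindle's handle is at x = -96 mm, y = z = 0 here, and the reel's centre at x = 0, 14 mm below the spindle.
- dispenser: white label dispenser, fixed; origin on the table below the seat point, axes as the seat's. Base x -70 to 70, y -70 to 300 mm, top 12 mm above the table. Two aluminium forks, 10 mm thick, centred at x = -43 and +43 mm, with 90 degree V notches about 48 mm across at the top, 113 mm above the table.
- stop (a joint): travel of the blue feed stop along the track, in m: 0 is nearest to the reel, growing outward (seat's +y) up to 0.15. The stop's plate face and the pointer lie at y = 80 mm + this value in the seat's frame. It slides stiffly (about 4 N) and stays where it is left.
- knob (a joint): where the black handle stands within its slack in the stop, in m: -0.008 is against the reel side, +0.008 against the outward side. The handle moves freely (0.6 N) through this slack, and only then drives the stop; it stays where it is left.
- knob_grip (a point): middle of the grip of the stop's black handle, an upright block 26 mm (seat's x) by 22 mm (y) by 44 mm tall, 88 mm above the table; it can be gripped on either pair of faces. The stop's plate beneath is lower than 50 mm. Axes as the seat's. It lies at y = 119 mm + stop + knob in the seat's frame.
- pointer (a point): tip line of the stop's red pointer over the yellow scale, level with the stop's plate face, 18 mm above the table, 55 mm behind the track's middle (seat's +x). Axes as the seat's.
- mark (a point): the set mark: point of a magenta arrow clip fixed on the yellow scale, 18 mm above the table, axes as the seat's. The pointer is at the mark when both have the same y in the seat's frame. It lies 130 to 175 mm from the reel's axis.
- can_gold: bystander: gold drinks can, 66 mm wide, 115 mm tall; origin at its underside's centre; to be left alone
- can_green: bystander: green drinks can, 66 mm wide, 115 mm tall; origin at its underside's centre; to be left alone
- jar: bystander: clear jar with a blue lid, 84 mm wide, 100 mm tall; origin at its underside's centre; to be left alone
- carton: bystander: red snack carton, 70 x 150 x 55 mm; origin at its underside's centre; to be left alone
- water: bystander: water bottle, 64 mm wide, 160 mm tall; origin at its underside's centre; to be left alone
- tongs: bystander: steel serving tongs lying flat, 190 mm long; origin at its underside's centre; to be left alone
Things that resemble listed ones, but are neither listed nor needed, are in the scene too. Several things have the shape of the spindle; the one meant has the colours described above.

How it is judged (in metres and radians):
On the way, in this order (a step that is already met when the one before it is completed fails the run):
1. the reel is lifted at least 30 mm on the spindle, which passes through its bore (x of reel in the frame of spindle between 0.055 and 0.141 m and y of reel in the frame of spindle between -0.022 and 0.022 m and z of reel in the frame of spindle between -0.022 and 0.022 m and height (world z) of each of reel, spindle above 0.094 m), for 0.2 s.
2. the spindle lies in both forks with the reel hanging between them, and is released (x of reel in the frame of spindle between 0.055 and 0.141 m and y of reel in the frame of spindle between -0.022 and 0.022 m and z of reel in the frame of spindle between -0.022 and 0.022 m and y of spindle in the frame of seat between -0.006 and 0.006 m and z of spindle in the frame of seat between -0.006 and 0.006 m and x of spindle in the frame of seat between -0.117 and -0.075 m and angle between the x axis of spindle and the x axis of seat, either way round below 0.06 rad and x of reel in the frame of seat between -0.02 and 0.02 m and contact force between the fingers and spindle below 0.2 N), for 0.3 s.
3. the stop is drawn outward until its pointer is at least 14 mm beyond the mark (y of pointer in the frame of mark above 0.014 m), for 0.05 s.
At the end, for the whole second after the job is handed in: Spindle released in both forks, handle towards the robot (6 mm across, 21 mm along the seat), reel hanging on it between the forks (20 mm of the middle), at rest; pointer within 5 mm of the mark, black handle against the reel side of its slack (below -4.5 mm) (x of reel in the frame of spindle between 0.055 and 0.141 m and y of reel in the frame of spindle between -0.022 and 0.022 m and z of reel in the frame of spindle between -0.022 and 0.022 m and y of spindle in the frame of seat between -0.006 and 0.006 m and z of spindle in the frame of seat between -0.006 and 0.006 m and x of spindle in the frame of seat between -0.117 and -0.075 m and angle between the x axis of spindle and the x axis of seat, either way round below 0.06 rad and x of reel in the frame of seat between -0.02 and 0.02 m and y of pointer in the frame of mark between -0.005 and 0.005 m and value of joint knob below -0.0045 m and linear speed of reel below 0.05 m/s and linear speed of spindle below 0.03 m/s); the robot touches nothing.
It fails at once if one of the other goods (cans, jar, carton, water bottle, tongs) is moved by more than 30 mm (distance of any of can_gold, can_green, jar, carton, water, tongs from where it was at the start of the episode above 0.03 m).
It also fails if it takes over 58 s, if anything falls off the work surface, if the arm or the gripper's body presses on something with over 40 N, if the wrist force passes 120 N, or if a joint passes its speed limit or range.

## Working session

There is one attempt and no reset: what is moved stays moved. The work goes in short steps, Python scripts to look and compute and a tool call to move; the robot and the scene stay as the last step left them, time stands still between calls to the robot, and variables do not carry over. Pictures are saved under pics/ and viewed, and the job is handed in when it is done.

Besides the shell and the picture viewer there is one more tool, called as a command line: name --argument value ..., lists and objects as JSON in quotes. drive_tool: Moves the arm, as the interface text tells. Its arguments: {"type":"object","properties":{"steps":{"type":"array"},"squeeze":{"type":"number"}},"required":["steps"]}

```bash
ls; mkdir -p pics; cat > h.py <<'E'
import numpy as np,cv2
from cell import manip
def cap(n):
    c=manip.camera(n); return c
def save(c,fn): cv2.imwrite('pics/'+fn,cv2.cvtColor(c['frame'],cv2.COLOR_RGB2BGR))
E
python3 - <<'E'
from h import *
print(manip.read_state(), manip.finger_overhang)
for n in ['side','top']:
    c=cap(n); save(c,n+'0.png'); np.save('pics/'+n+'0.npy',c,allow_pickle=True)
    print(n,c['intrinsics'],c['dist_coeffs'],c['position'],c['attitude'])
E
```

```text
pics
{'clock': 0.0, 'joints': array([-1.19762075e+00,  3.00506807e-01,  1.52160229e+00,  1.75877217e-05,
        1.32070392e+00, -6.65967813e-02]), 'qd': array([ 0.00040011, -0.00011403,  0.00028083,  0.00118049, -0.00130477,
       -0.00033035]), 'effort': array([ 1.05241812e-03, -5.31809485e+01, -3.52738595e+01,  7.08939414e-02,
        2.44259764e-02, -1.41385367e-04]), 'eef_pos': array([ 234.06394225, -497.42950935,  221.85776547]), 'eef_rot': array([-3.14037613e+00, -9.82094582e-05,  4.39767939e-01]), 'wrist_force': array([-0.01086692,  0.11091077, -0.01738247]), 'moment': array([-0.00306338, -0.02075052, -0.01467428]), 'finger_gap': 93.91226559972645} 17.0
side [[479.02686426   0.         256.6358869 ]
 [  0.         479.02686426 195.33687395]
 [  0.           0.           1.        ]] [-0.13890733  0.          0.          0.          0.        ] [  399.63862316 -1057.60876588   987.36124062] [-2.25507137  0.0221303  -0.14347831]
top [[466.04186424   0.         255.10676962]
 [  0.         466.04186424 179.8999102 ]
 [  0.           0.           1.        ]] [-0.13503855  0.          0.          0.          0.        ] [ 468.8259288    16.89710731 1858.33714867] [-3.10504328  0.01180757 -1.55774041]
```

View pics/side0.png

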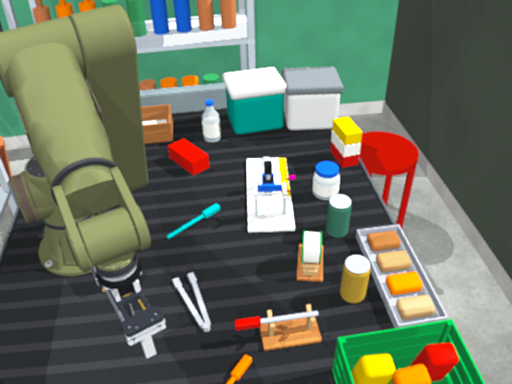

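View pics/top0.png

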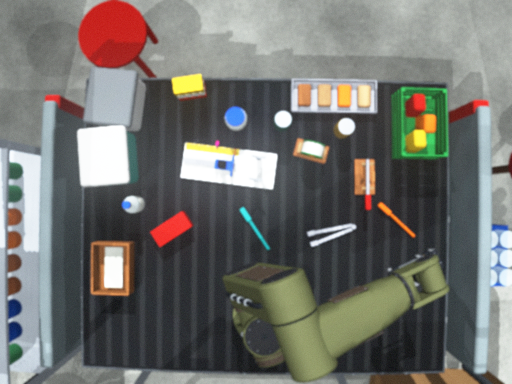

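```bash
cat >> h.py <<'E'
from scipy.spatial.transform import Rotation as Ro
def R_(c): return Ro.from_euler('xyz',c['attitude']).as_matrix()
def rays(c,px):
    u=cv2.undistortPoints(np.float64(px).reshape(-1,1,2),c['intrinsics'],np.float64(c['dist_coeffs'])).reshape(-1,2)
    return np.c_[u,np.ones(len(u))]
def plane(c,px,z):
    d=rays(c,px)@R_(c).T; p=np.float64(c['position']); return p+d*((z-p[2])/d[:,2])[:,None]
def cloud(c):
    h,w=c['range_z'].shape; v,u=np.mgrid[:h,:w]
    r=rays(c,np.c_[u.ravel(),v.ravel()])*c['range_z'].reshape(-1,1)
    return (r@R_(c).T+np.float64(c['position'])).reshape(h,w,3)
def proj(c,P):
    R=R_(c).T; rv,_=cv2.Rodrigues(R); t=-R@np.float64(c['position'])
    return cv2.projectPoints(np.float64(P).reshape(-1,1,3),rv,t,c['intrinsics'],np.float64(c['dist_coeffs']))[0].reshape(-1,2)
def crop(c,x0,y0,x1,y1,fn,k=5):
    im=c['frame'][y0:y1,x0:x1]; im=cv2.resize(im,None,fx=k,fy=k,interpolation=cv2.INTER_CUBIC)
    cv2.imwrite('pics/'+fn,cv2.cvtColor(im,cv2.COLOR_RGB2BGR))
def ld(n): return np.load('pics/'+n+'0.npy',allow_pickle=True).item()
E
python3 - <<'E'
from h import *
s=ld('side');t=ld('top')
crop(t,175,130,285,195,'t_disp.png',7); crop(t,285,130,385,215,'t_sp.png',7)
crop(s,235,145,305,240,'s_disp.png',6); crop(s,225,220,335,355,'s_sp.png',4)
for c in(s,t):
    P=cloud(c); print(P[200:380:60,100:500:100].round().tolist()[0])
E
```

```text
[[216.0, -419.0, 489.0], [367.0, 149.0, 2.0], [685.0, 96.0, 1.0], [1460.0, 870.0, -745.0]]
[[447.0, 668.0, 2.0], [453.0, 259.0, 4.0], [459.0, -139.0, 9.0], [463.0, -542.0, 7.0]]
```

View pics/t_disp.png

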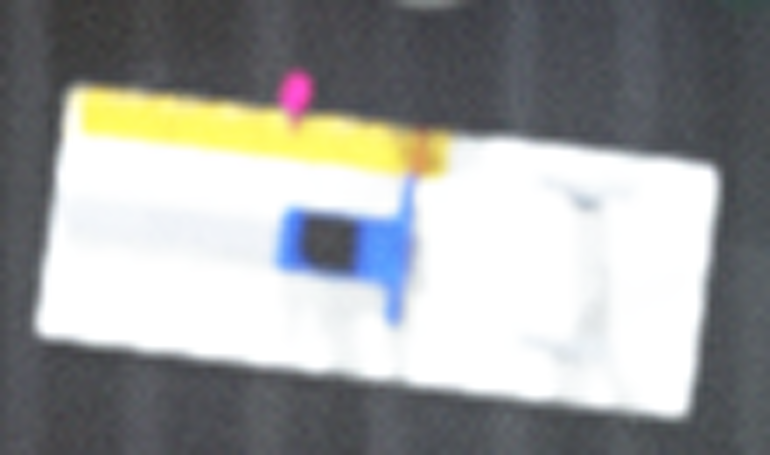

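View pics/t_sp.png

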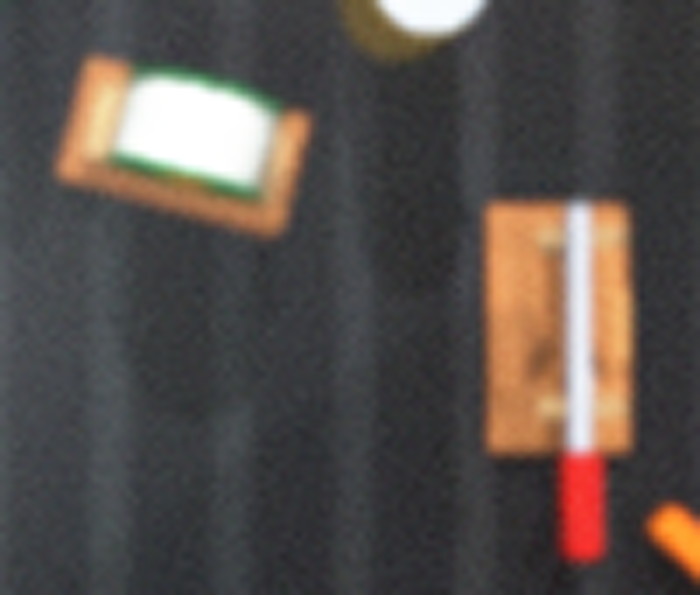

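View pics/s_disp.png

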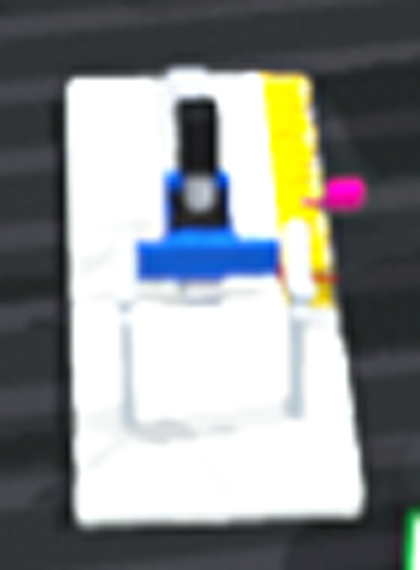

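View pics/s_sp.png

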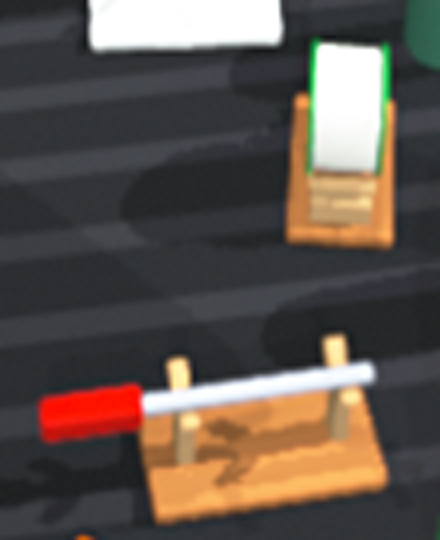

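```bash
python3 - <<'E'
from h import *
np.set_printoptions(suppress=True,precision=1,linewidth=170)
s=ld('side');t=ld('top')
for n,c in(('top',t),('side',s)):
    hsv=cv2.cvtColor(c['frame'],cv2.COLOR_RGB2HSV); P=cloud(c)
    H,S,V=[hsv[...,i].astype(int) for i in range(3)]
    def blobs(m,nm,z,mn=15):
        k,l,st,ce=cv2.connectedComponentsWithStats(m.astype(np.uint8))
        for i in range(1,k):
            if st[i,4]>=mn:
                q=np.argwhere(l==i)[:,::-1]; Q=plane(c,q,z)
                if not(250<Q[:,0].mean()<780 and -400<Q[:,1].mean()<330): continue
                r=cv2.minAreaRect(Q[:,:2].astype(np.float32))
                print(n,nm,st[i],'mean',Q.mean(0),'rect',np.array(r[0]),np.array(r[1]),round(r[2],1),'depthmed',np.nanmedian(P[q[:,1],q[:,0]],0))
    blobs((S>150)&((H<8)|(H>172))&(V>120),'red',64 if n=='side' else 74)
    blobs((H>140)&(H<168)&(S>120),'magenta',18,4)
    blobs((H>20)&(H<35)&(S>120)&(V>120),'yellow',14)
    blobs((H>105)&(H<122)&(S>140),'blue',50)
    blobs((S<40)&(V>215),'white',12,60)
    blobs((H>5)&(H<20)&(S>80)&(V>100),'wood',12,60)
    blobs((H>50)&(H<75)&(S>120),'green',64,10)
E
```

```text
top red [365 194   7  16 101] mean [ 455.3 -396.2   74. ] rect [ 456.2 -396.5] [57.7 23.4] 0.4 depthmed [ 454.2 -396.6   71.7]
top magenta [215 140   5   6  22] mean [681.9 193.1  18. ] rect [682.6 192.9] [20.  15.9] 1.0 depthmed [682.  192.3  21.3]
top yellow [187 143  47  11 219] mean [658.9 220.3  14. ] rect [660.1 220.7] [186.8  21. ] 83.2 depthmed [658.4 220.8  12.4]
top blue [226 162   7   8  50] mean [590.9 141.7  50. ] rect [589.5 141.5] [27.3 23.5] 0.7 depthmed [592.2 142.6  37.2]
top white [338 119  17  15 202] mean [ 757.  -321.3   12. ] rect [ 756.4 -321.3] [56.5 64.6] 1.0 depthmed [ 741.  -302.6  114.5]
top white [301 141  22  15 228] mean [ 666.  -185.6   12. ] rect [ 666.9 -185.4] [81.2 46.6] 76.5 depthmed [ 656.6 -175.3  100.2]
top white [ 180  145   97   44 2746] mean [583.5 136.6  12. ] rect [592.7 147.3] [372.7 142.6] 83.6 depthmed [581.4 115.6  12. ]
top white [309 225  46  21 253] mean [ 329.2 -263.4   12. ] rect [ 324.2 -269.6] [ 56.7 182.8] 11.0 depthmed [ 333.3 -264.3   10.5]
top wood [293 138  37  26 277] mean [ 646.6 -176.    12. ] rect [ 655.6 -180.6] [135.
[... 1278 characters left out ...]
63.3 66.9] 79.9 depthmed [ 738.9 -303.   117.3]
side white [173 273  37  57 530] mean [ 328.4 -266.4   12. ] rect [ 332.4 -266.6] [ 56.5 192.9] 19.0 depthmed [ 332.8 -270.4   12.5]
side white [261 311  57  12 249] mean [ 560.2 -353.7   12. ] rect [ 560.7 -353.4] [142.4  13.8] 0.7 depthmed [ 551.2 -395.9   69.5]
side wood [296 243  28  39 605] mean [ 646.1 -205.8   12. ] rect [ 652.5 -181.3] [140.6  72.6] 75.9 depthmed [ 640.3 -223.4   14.2]
side green [302 229   3  15  30] mean [ 641.4 -129.6   64. ] rect [ 640.9 -130.8] [56.   5.6] 74.2 depthmed [650.4 -92.1   4.1]
side green [320 230   3  16  31] mean [ 691. -145.   64.] rect [ 689.7 -145.3] [59.2  5.6] 75.9 depthmed [ 705.8 -109.8    5. ]
```

```bash
python3 - <<'E'
from h import *
np.set_printoptions(suppress=True,precision=1,linewidth=170)
s=ld('side');t=ld('top')
for n,c in(('top',t),('side',s)):
    P=cloud(c); F=c['frame'].astype(int)
    hsv=cv2.cvtColor(c['frame'],cv2.COLOR_RGB2HSV).astype(int)
    X,Y,Z=P[...,0],P[...,1],P[...,2]
    # spindle: points z>62 near
    m=(abs(Y+396)<14)&(X>400)&(X<640)&(Z>60)&(Z<80)
    q=P[m]; print(n,'spindle',len(q),q.min(0),q.max(0), np.median(q,0)); 
    a=np.polyfit(q[:,0],q[:,1],1); print(' line y at 455,550',np.polyval(a,[455,550]),'slope',a[0])
    # reel: z>85
    m=(abs(X-655)<60)&(abs(Y+180)<60)&(Z>80); q=P[m]
    r=cv2.minAreaRect(q[:,:2].astype(np.float32)); print(' reel',len(q),q[:,2].max(),r, q.mean(0))
    # forks z>60 around (580,33)
    m=(np.hypot(X-580,Y-33)<90)&(Z>85); q=P[m]
    print(' forks',len(q),q[:,2].max()); 
    th=np.radians(-6.5); e=np.array([np.cos(th),np.sin(th)]);g=np.array([-e[1],e[0]])
    d=q[:,:2]-[579.9,33.]; 
    for lo,hi in((-70,0),(0,70)):
        w=d[(d@e>lo)&(d@e<hi)]; 
        if len(w): print('  ',len(w),(w@e).min(),(w@e).max(),np.median(w@e),(w@g).min(),(w@g).max(), np.sort((w@g).round()))
    m=(np.hypot(X-580,Y-33)<60)&(Z>20)&(Z<85);print(' mid',m.sum())
    # z grid of dispenser
E
```

```text
top spindle 204 [ 427.1 -409.3   60.1] [ 617.1 -382.8   79.6] [ 510.2 -395.8   69.9]
 line y at 455,550 [-396.1 -395.5] slope 0.005985245913647507
 reel 250 116.16592438170005 ((656.078125, -179.55010986328125), (79.87467193603516, 47.53331756591797), 75.75259399414062) [ 655.9 -178.7   98.9]
 forks 81 120.24950384281578
   42 -46.87945976011058 -36.99105380277399 -41.79429819489426 -29.468701114296564 23.90054085214459 [-29. -29. -29. -26. -25. -25. -22. -22. -21. -18. -18. -17. -14. -14. -14. -11. -10. -10.  -7.  -6.  -6.  -3.  -2.   1.   2.   5.   5.   6.   8.   9.   9.  12.  13.
  13.  16.  16.  17.  19.  20.  20.  24.  24.]
   39 38.51691192161006 49.06877314981694 44.58327664258576 -29.802988636906406 23.946432717328058 [-30. -29. -26. -26. -22. -22. -19. -18. -15. -14. -11. -11. -11.  -7.  -7.  -6.  -4.  -3.  -2.   0.   1.   1.   4.   5.   5.   8.   8.   9.  12.  12.  16.  16.  17.
  19.  20.  20.  23.  24.  24.]
 mid 31
side spindle 585 [ 422.4 -409.9   60.2] [ 617.6 -382.2   79.8] [ 500.6 -398.1   70.2]
 line y at 455,550 [-398.8 -396.5] slope 0.02369158095439468
 reel 434 1
[... 160 characters left out ...]
64117297368
   45 -50.378549958482424 -41.55643681603835 -46.581165309963346 -32.163657988529344 28.205391400741323 [-32. -28. -27. -26. -26. -26. -26. -25. -22. -22. -14. -11. -10.  -9.   2.   2.   6.   7.   7.   7.   9.  10.  12.  12.  12.  13.  13.  14.  14.  15.  15.  15.  17.
  18.  19.  19.  21.  22.  22.  22.  22.  22.  23.  23.  28.]
   49 34.27629535053121 43.668597710494005 39.544551275556955 -31.399453644086183 25.91697705376301 [-31. -27. -26. -26. -26. -25. -25. -22. -22. -22. -19.  -8.  -7.  -7.   0.   3.   6.   6.   7.   7.   7.   7.   8.   8.  11.  12.  12.  14.  14.  15.  16.  16.  18.
  18.  18.  18.  20.  20.  21.  22.  23.  23.  23.  24.  24.  25.  25.  25.  26.]
 mid 131
```

drive_tool --steps '[{"delta_pos": [33,14.5,0],"yaw": -0.088,"hand": 60},{"delta_pos": [33,14.5,0],"yaw": -0.088,"hand": 60},{"delta_pos": [33,14.5,0],"yaw": -0.088,"hand": 60},{"delta_pos": [33,14.5,0],"yaw": -0.088,"hand": 60},{"delta_pos": [33,14.5,0],"yaw": -0.088,"hand": 60}]' --squeeze 60

```text
clock: 0.52
eef_pos: [400.5, -424.1, 222.2]
eef_rot: [-3.141, 0.0, -0.005]
wrist_force: [-0.7, -0.4, -0.2]
finger_gap: 64.1
```

drive_tool --steps '[{"delta_pos": [33,14,-20],"yaw": 0.005,"hand": 60},{"delta_pos": [32,13.6,-40],"yaw": 0,"hand": 60},{"delta_pos": [0,0,-40],"yaw": 0,"hand": 60},{"delta_pos": [0,0,-30],"yaw": 0,"hand": 60},{"delta_pos": [0,0,0],"yaw": 0,"hand": 60}]'

```text
clock: 0.93
eef_pos: [455.5, -397.9, 94.4]
eef_rot: [-3.134, 0.007, 0.006]
wrist_force: [0.2, -0.0, -0.4]
finger_gap: 59.9
```

```bash
python3 - <<'E'
from h import *
c=cap('side'); crop(c,215,240,335,355,'s1.png',6); t=cap('top'); crop(t,330,130,430,240,'t1.png',5)
print(manip.read_state()['eef_pos'])
E
```

```text
[ 457.18800162 -400.49658424  101.24043887]
```

View pics/s1.png

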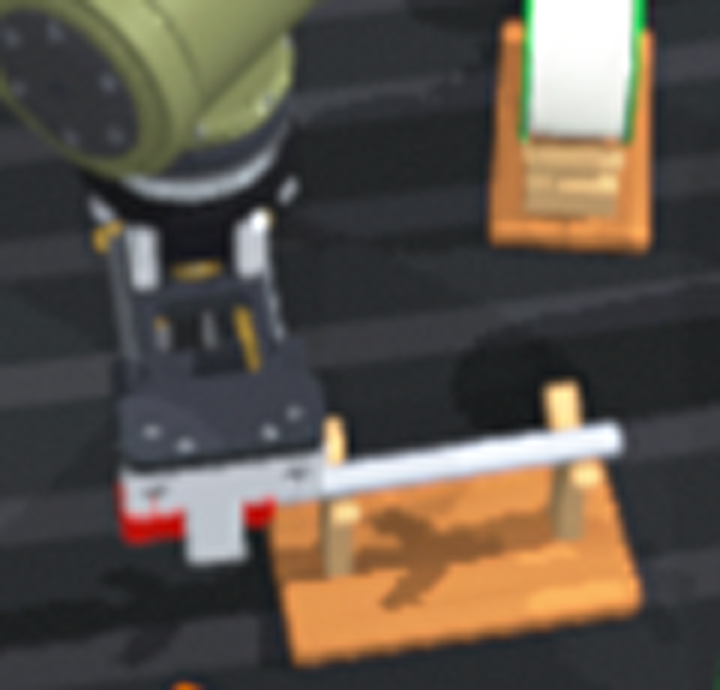

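View pics/t1.png

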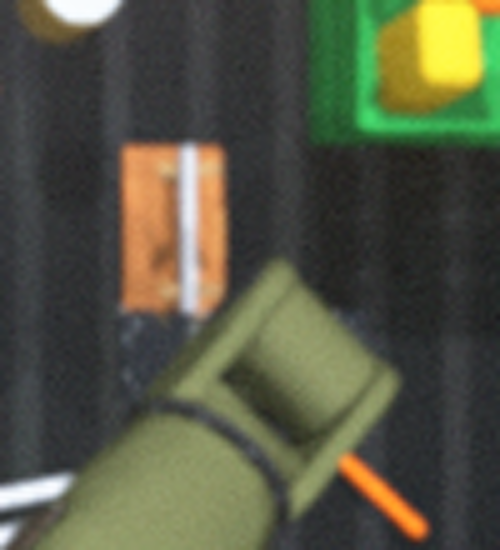

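The gripper straddles the red handle (side crop, finger at about (215,520)), still 39 mm too high. I'll go down and close.

drive_tool --steps '[{"delta_pos": [8,4,0],"yaw": -0.005,"hand": 60},{"delta_pos": [0,0,-20],"yaw": 0,"hand": 60},{"delta_pos": [0,0,-19],"yaw": 0,"hand": 60},{"delta_pos": [0,0,0],"yaw": 0,"hand": 50}]'

```text
clock: 1.37
eef_pos: [465.3, -396.0, 61.2]
eef_rot: [-3.141, 0.001, -0.001]
wrist_force: [-0.9, -0.0, -0.2]
finger_gap: 56.2
```

```bash
python3 - <<'E'
from h import *
c=cap('side'); crop(c,215,240,335,355,'s2.png',6); print(manip.read_state())
E
```

```text
{'clock': 1.4167, 'joints': array([-7.65255372e-01,  6.01595490e-01,  1.47999224e+00,  1.23624766e-04,
        1.05988259e+00,  8.06101541e-01]), 'qd': array([-0.00469714, -0.0311571 , -0.02552391,  0.00132018,  0.01671897,
       -0.00331616]), 'effort': array([ 6.18353044e-02, -6.27714443e+01, -2.94771981e+01,  5.41239884e-02,
       -5.22048175e-01,  1.31532378e-02]), 'eef_pos': array([ 465.66568933, -396.48775634,   62.84200119]), 'eef_rot': array([ 3.14158578e+00, -1.62940842e-04, -6.21028434e-04]), 'wrist_force': array([-1.17622199, -0.03510008,  0.02611833]), 'moment': array([ 0.02123776,  0.00709252, -0.02049755]), 'finger_gap': 52.53043055002466}
```

View pics/s2.png

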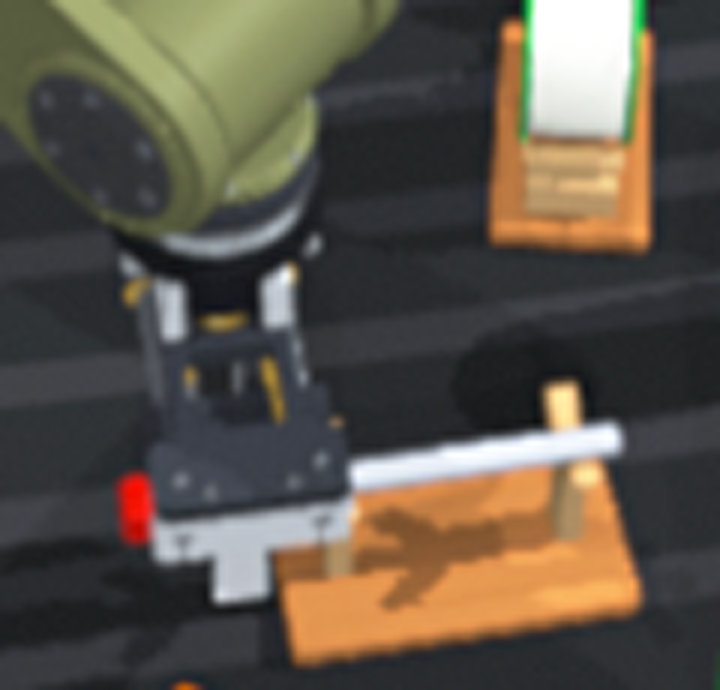

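drive_tool --steps '[{"delta_pos": [0,0,0],"yaw": 0,"hand": 30},{"delta_pos": [0,0,0],"yaw": 0,"hand": 10},{"delta_pos": [0,0,0],"yaw": 0,"hand": 5},{"delta_pos": [0,0,0],"yaw": 0,"hand": 5},{"delta_pos": [0,0,0],"yaw": 0,"hand": 5}]' --squeeze 60

```text
clock: 1.83
eef_pos: [465.5, -396.6, 62.7]
eef_rot: [3.141, -0.001, -0.0]
wrist_force: [-2.3, 6.8, -0.1]
finger_gap: 20.5
```

drive_tool --steps '[{"delta_pos": [0,0,0],"yaw": 0,"hand": 5},{"delta_pos": [0,0,0],"yaw": 0,"hand": 5},{"delta_pos": [0,0,0],"yaw": 0,"hand": 5}]'

```text
clock: 2.08
eef_pos: [465.5, -396.3, 62.6]
eef_rot: [3.142, -0.0, 0.0]
wrist_force: [-0.7, 4.2, 5.8]
finger_gap: 19.3
```

drive_tool --steps '[{"delta_pos": [0,0,10],"yaw": 0,"hand": 5},{"delta_pos": [0,0,20],"yaw": 0,"hand": 5},{"delta_pos": [0,0,20],"yaw": 0,"hand": 5},{"delta_pos": [-2,20,10],"yaw": -0.03,"hand": 5},{"delta_pos": [-2,30,0],"yaw": -0.05,"hand": 5}]'

```text
clock: 2.5
eef_pos: [461.7, -348.1, 124.8]
eef_rot: [3.139, -0.003, -0.083]
wrist_force: [0.8, -0.2, -1.4]
finger_gap: 19.3
```

drive_tool --steps '[{"delta_pos": [-2,35,0],"yaw": -0.05,"hand": 5},{"delta_pos": [-2,35,0],"yaw": -0.05,"hand": 5},{"delta_pos": [-2,35,0],"yaw": -0.05,"hand": 5},{"delta_pos": [0,35,0],"yaw": -0.018,"hand": 5},{"delta_pos": [0,35,0],"yaw": 0,"hand": 5}]'

```text
clock: 2.92
eef_pos: [454.9, -170.0, 122.5]
eef_rot: [3.141, -0.0, -0.25]
wrist_force: [1.1, -0.8, -1.6]
finger_gap: 19.4
```

drive_tool --steps '[{"delta_pos": [0,25,0],"yaw": 0,"hand": 5},{"delta_pos": [0,16,0],"yaw": 0,"hand": 5},{"delta_pos": [0,0,0],"yaw": 0,"hand": 5},{"delta_pos": [0,0,0],"yaw": 0,"hand": 5}]'

```text
clock: 3.25
eef_pos: [455.5, -130.3, 122.5]
eef_rot: [3.141, -0.001, -0.247]
wrist_force: [0.4, -0.5, -1.6]
finger_gap: 19.4
```

```bash
python3 - <<'E'
from h import *
np.set_printoptions(suppress=True,precision=1)
c=cap('side'); crop(c,180,170,340,300,'s3.png',5); t=cap('top'); crop(t,260,110,400,240,'t3.png',5)
print(manip.read_state()['eef_pos'],manip.read_state()['eef_rot'])
for n,c in(('s',c),('t',t)):
    P=cloud(c);X,Y,Z=P[...,0],P[...,1],P[...,2]
    m=(X>505)&(X<625)&(Y>-230)&(Y<-110)&(Z>100)&(Z<150)
    q=P[m]
    if len(q)>5:
        a=np.polyfit(q[:,0],q[:,1],1); b=np.polyfit(q[:,0],q[:,2],1); print(n,len(q),q.min(0),q.max(0),'yaw',np.arctan(a[0]),'slope z',b,'y@540',np.polyval(a,540),'z@540,600',np.polyval(b,[540,600]))
E
```

```text
[ 455.4 -131.3  122.2] [ 3.1 -0.  -0.2]
s 175 [ 505.2 -206.2  100.7] [ 624.1 -139.6  136.2] yaw -0.2658926041005032 slope z [ -0.  142.6] y@540 -153.59575460764347 z@540,600 [128.4 126.9]
t 80 [ 507.7 -169.2  117.7] [ 608.5 -140.2  135.8] yaw -0.2049327884210334 slope z [ -0.  141.6] y@540 -152.26201061421773 z@540,600 [128.5 127. ]
```

View pics/s3.png

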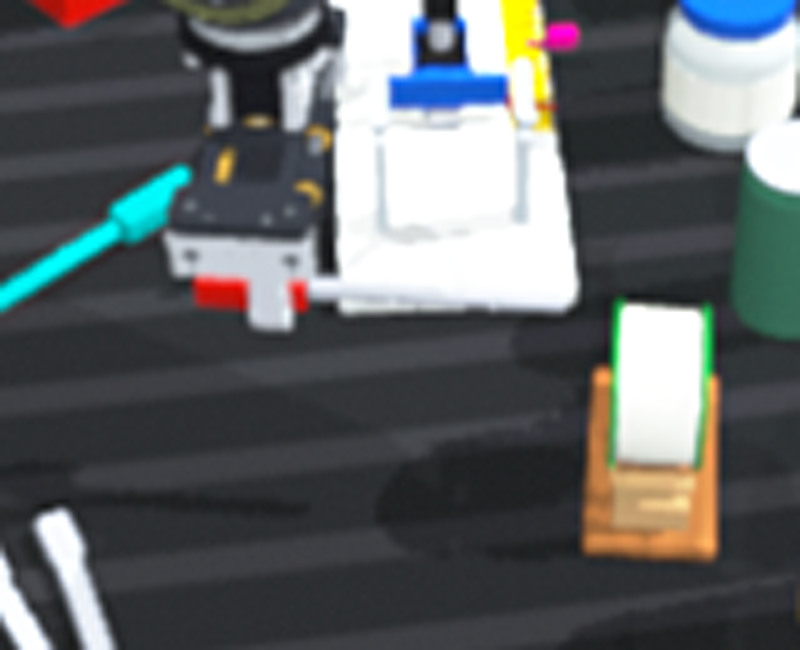

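View pics/t3.png

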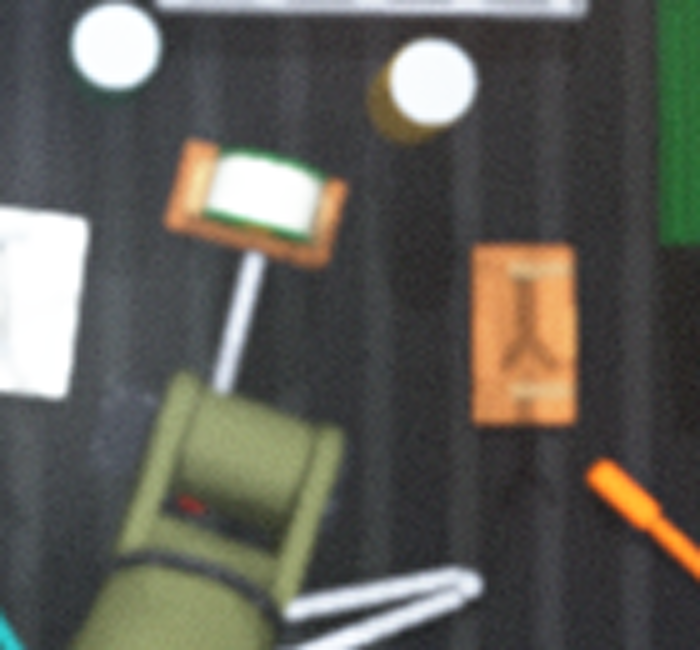

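The spindle is lined up with the bore: in the top crop the shaft at (240,320) points into the reel's middle. The droop is small. I'll lower to bore height, then look again.

drive_tool --steps '[{"delta_pos": [0,0.5,-20],"yaw": 0,"hand": 5},{"delta_pos": [0,0.5,-20],"yaw": 0,"hand": 5},{"delta_pos": [0,0,-18],"yaw": 0,"hand": 5},{"delta_pos": [0,0,0],"yaw": 0,"hand": 5},{"delta_pos": [0,0,0],"yaw": 0,"hand": 5}]'

```text
clock: 3.77
eef_pos: [455.0, -130.2, 63.8]
eef_rot: [-3.141, 0.002, -0.249]
wrist_force: [0.3, -0.0, -1.8]
finger_gap: 19.8
```

```bash
python3 - <<'E'
from h import *
np.set_printoptions(suppress=True,precision=3)
c=cap('side'); crop(c,220,200,340,290,'s4.png',6); t=cap('top'); crop(t,280,120,360,210,'t4.png',6)
print(manip.read_state()['eef_pos'],manip.read_state()['eef_rot'])
for n,c in(('s',c),('t',t)):
    P=cloud(c);X,Y,Z=P[...,0],P[...,1],P[...,2]
    m=(X>505)&(X<605)&(Y>-190)&(Y<-130)&(Z>45)&(Z<100)
    q=P[m]
    if len(q)>5:
        a=np.polyfit(q[:,0],q[:,1],1); b=np.polyfit(q[:,0],q[:,2],1); print(n,len(q),q.min(0),q.max(0),'yaw',np.arctan(a[0]),'y@560',np.polyval(a,560),'z@520,600',np.polyval(b,[520,600]))
E
```

```text
[ 455.851 -130.177   65.057] [ 3.141 -0.001 -0.249]
s 160 [ 505.869 -172.3     58.176] [ 601.544 -138.255   75.24 ] yaw -0.231007335125004 y@560 -158.53491765954658 z@520,600 [69.554 68.845]
t 79 [ 505.38  -168.388   57.849] [ 601.855 -141.046   79.489] yaw -0.22458687961242066 y@560 -156.53672974983638 z@520,600 [70.471 69.987]
```

View pics/s4.png

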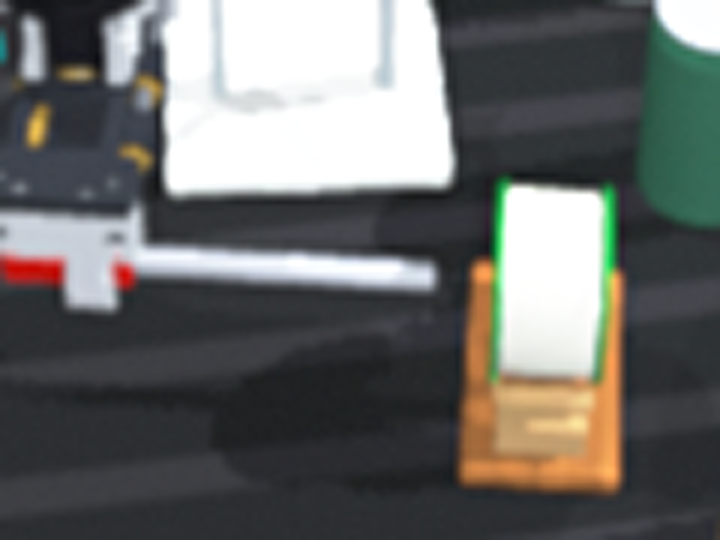

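View pics/t4.png

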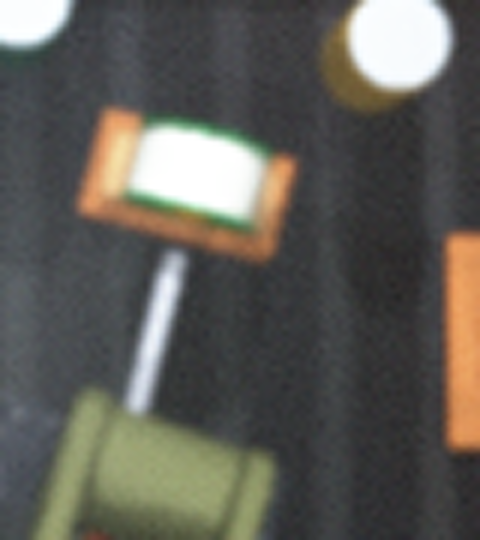

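drive_tool --steps '[{"delta_pos": [12,-3,0],"yaw": 0,"hand": 5},{"delta_pos": [19,-4.8,0],"yaw": 0,"hand": 5},{"delta_pos": [19,-4.8,0],"yaw": 0,"hand": 5},{"delta_pos": [10,-2.5,0],"yaw": 0,"hand": 5}]'

```text
clock: 4.2
eef_pos: [517.5, -145.5, 65.6]
eef_rot: [3.141, -0.003, -0.248]
wrist_force: [0.1, 0.8, -1.5]
finger_gap: 19.7
```

drive_tool --steps '[{"delta_pos": [19,-4.8,0],"yaw": 0,"hand": 5},{"delta_pos": [19,-4.8,0],"yaw": 0,"hand": 5},{"delta_pos": [17,-4.3,0],"yaw": 0,"hand": 5},{"delta_pos": [0,0,0],"yaw": 0,"hand": 5},{"delta_pos": [0,0,0],"yaw": 0,"hand": 5}]'

```text
clock: 4.62
eef_pos: [570.7, -158.7, 64.7]
eef_rot: [3.142, -0.001, -0.248]
wrist_force: [-0.3, 0.4, -2.0]
finger_gap: 19.6
```

```bash
python3 - <<'E'
from h import *
c=cap('side'); crop(c,220,180,340,290,'s5.png',6); t=cap('top'); crop(t,270,100,360,210,'t5.png',5)
print(manip.read_state())
E
```

```text
{'clock': 4.7167, 'joints': array([-3.33170604e-01,  5.60493751e-01,  1.54265509e+00, -2.94379480e-05,
        1.03827199e+00,  1.48597123e+00]), 'qd': array([-6.75590670e-04, -5.14297052e-03,  8.59920323e-03, -3.27549993e-04,
        1.10630952e-05,  1.11455758e-03]), 'effort': array([-3.60411534e-03, -6.33151388e+01, -3.18497586e+01,  2.82639643e-02,
       -1.82537944e-01, -1.31651203e-03]), 'eef_pos': array([ 569.8674097 , -158.49183263,   64.48538749]), 'eef_rot': array([ 3.14155282e+00, -1.69058027e-04, -2.48330558e-01]), 'wrist_force': array([-0.11723722,  0.56321181, -2.49574069]), 'moment': array([ 0.0857587 ,  0.12493191, -0.00711187]), 'finger_gap': 19.59144856201679}
```

View pics/s5.png

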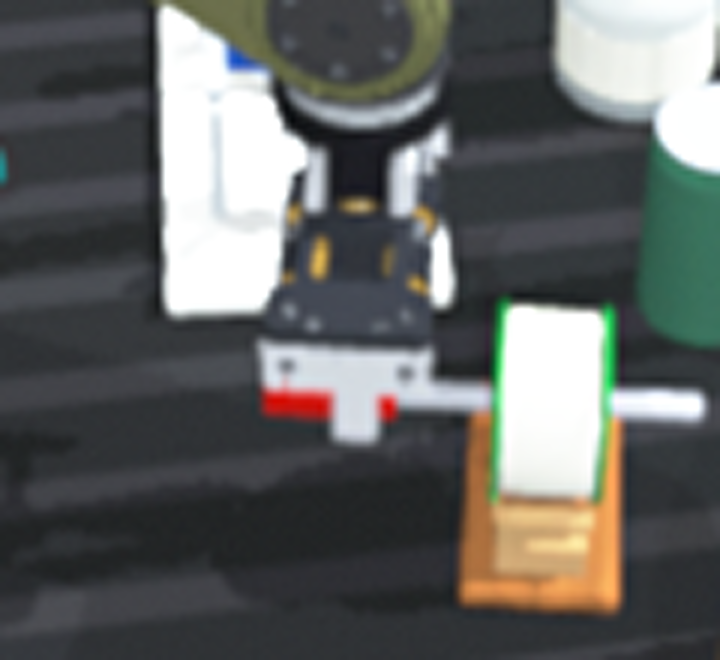

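View pics/t5.png

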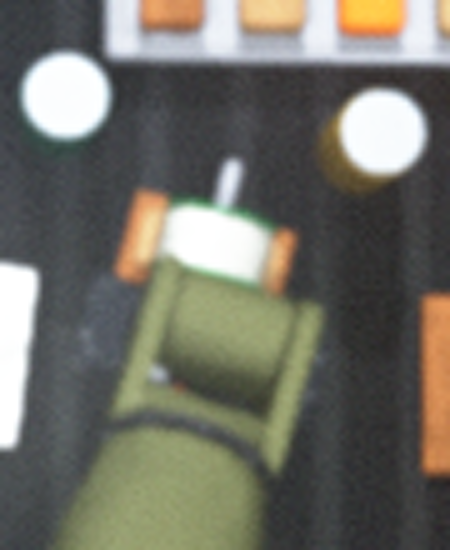

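The shaft passes right through the reel, with about equal lengths showing at both flanges (395–495 and 610–705 in the side crop). I'll lift gently.

drive_tool --steps '[{"delta_pos": [0,0,8],"yaw": 0,"hand": 5},{"delta_pos": [0,0,5],"yaw": 0,"hand": 5},{"delta_pos": [0,0,5],"yaw": 0,"hand": 5},{"delta_pos": [0,0,8],"yaw": 0,"hand": 5},{"delta_pos": [0,0,12],"yaw": 0,"hand": 5}]'

```text
clock: 5.13
eef_pos: [569.7, -158.3, 102.2]
eef_rot: [-3.141, 0.002, -0.248]
wrist_force: [-0.3, -0.3, -4.0]
finger_gap: 19.7
```

drive_tool --steps '[{"delta_pos": [0,0,14],"yaw": 0,"hand": 5},{"delta_pos": [0,0,14],"yaw": 0,"hand": 5},{"delta_pos": [0,0,14],"yaw": 0,"hand": 5},{"delta_pos": [0,0,0],"yaw": 0,"hand": 5},{"delta_pos": [0,0,0],"yaw": 0,"hand": 5}]'

```text
clock: 5.55
eef_pos: [570.5, -158.5, 144.9]
eef_rot: [3.141, -0.002, -0.248]
wrist_force: [-0.2, 0.7, -4.5]
finger_gap: 19.4
```

```bash
python3 - <<'E'
from h import *
c=cap('side'); crop(c,220,150,350,270,'s6.png',6); t=cap('top'); crop(t,270,100,360,210,'t6.png',5)
s=manip.read_state();print(s['eef_pos'],s['wrist_force'],s['moment'],s['finger_gap'])
E
```

```text
[ 569.91280576 -158.3220423   143.2975906 ] [ 0.39516086  0.37598336 -4.26186395] [0.09686408 0.30531215 0.04051317] 19.527780164566042
```

View pics/s6.png

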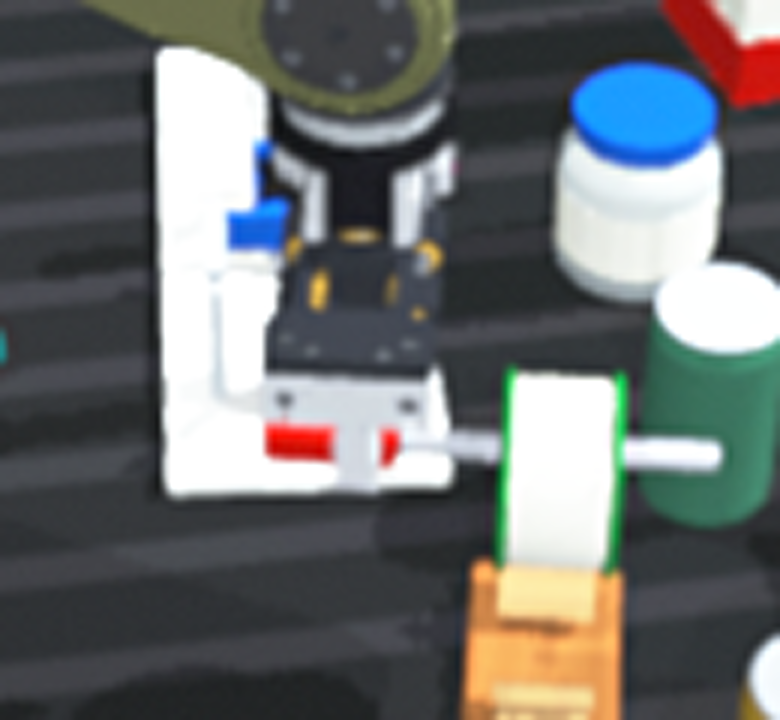

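View pics/t6.png

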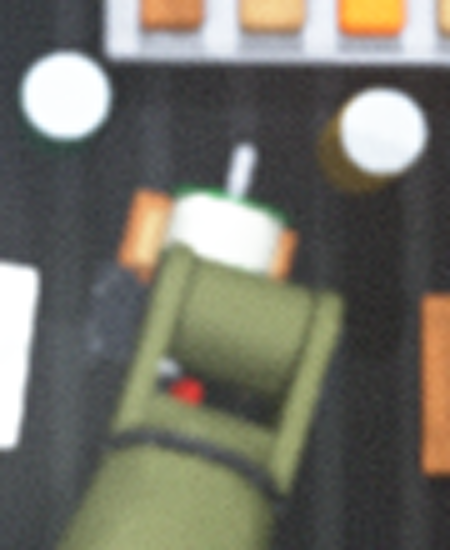

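drive_tool --steps '[{"delta_pos": [0,0,14],"yaw": 0,"hand": 5},{"delta_pos": [0,0,18],"yaw": 0,"hand": 5},{"delta_pos": [0,0,18],"yaw": 0,"hand": 5},{"delta_pos": [-3,8,8],"yaw": 0.01,"hand": 5},{"delta_pos": [-6,15,0],"yaw": 0.015,"hand": 5}]'

```text
clock: 6.07
eef_pos: [561.6, -135.9, 202.9]
eef_rot: [3.141, -0.002, -0.224]
wrist_force: [-0.1, -0.7, -3.2]
finger_gap: 19.4
```

drive_tool --steps '[{"delta_pos": [-7,18,0],"yaw": 0.015,"hand": 5},{"delta_pos": [-7,18,0],"yaw": 0.015,"hand": 5},{"delta_pos": [-7,18,0],"yaw": 0.015,"hand": 5},{"delta_pos": [-7,18,0],"yaw": 0.015,"hand": 5},{"delta_pos": [-7,18,0],"yaw": 0.015,"hand": 5}]'

```text
clock: 6.48
eef_pos: [525.2, -44.1, 200.9]
eef_rot: [-3.141, 0.002, -0.147]
wrist_force: [-0.1, 1.1, -4.0]
finger_gap: 19.2
```

drive_tool --steps '[{"delta_pos": [-7,18,0],"yaw": 0.015,"hand": 5},{"delta_pos": [-7,18,0],"yaw": 0.015,"hand": 5},{"delta_pos": [-7,18,0],"yaw": 0.005,"hand": 5},{"delta_pos": [-6,15,0],"yaw": 0,"hand": 5},{"delta_pos": [-5,10,0],"yaw": 0,"hand": 5}]'

```text
clock: 6.9
eef_pos: [493.1, 35.1, 201.1]
eef_rot: [-3.142, 0.002, -0.112]
wrist_force: [0.6, 0.2, -4.3]
finger_gap: 19.7
```

drive_tool --steps '[{"delta_pos": [0,0,0],"yaw": 0,"hand": 5},{"delta_pos": [0,0,0],"yaw": 0,"hand": 5},{"delta_pos": [0,0,0],"yaw": 0,"hand": 5}]'

```text
clock: 7.15
eef_pos: [494.4, 33.1, 201.8]
eef_rot: [3.141, 0.0, -0.113]
wrist_force: [0.1, -1.0, -3.7]
finger_gap: 19.4
```

```bash
python3 - <<'E'
from h import *
np.set_printoptions(suppress=True,precision=3)
c=cap('side'); crop(c,200,80,330,240,'s7.png',4); t=cap('top'); crop(t,170,90,300,210,'t7.png',6)
s=manip.read_state();print(s['eef_pos'],s['eef_rot'],s['wrist_force'],s['moment'],s['finger_gap'])
for n,c in(('s',c),('t',t)):
    P=cloud(c);X,Y,Z=P[...,0],P[...,1],P[...,2]
    m=(X>620)&(X<680)&(abs(Y-25)<25)&(Z>170)&(Z<230); q=P[m]
    m2=(X>530)&(X<625)&(abs(Y-30)<70)&(Z>140)&(Z<280); r=P[m2]
    print(n,len(q),q.mean(0) if len(q) else 0,q.max(0) if len(q) else 0,len(r),r.min(0) if len(r) else 0, r.max(0)if len(r) else 0)
E
```

```text
[494.496  32.891 201.801] [ 3.142  0.    -0.114] [ 1.116  0.237 -3.83 ] [-0.023  0.284  0.038] 19.449564851723252
s 39 [633.359  14.938 207.389] [646.055  21.312 212.033] 609 [531.2   -28.206 160.175] [623.427  45.518 236.634]
t 30 [636.014  16.555 205.399] [649.744  21.32  211.908] 382 [546.147 -25.554 149.352] [624.991  63.58  240.989]
```

View pics/s7.png

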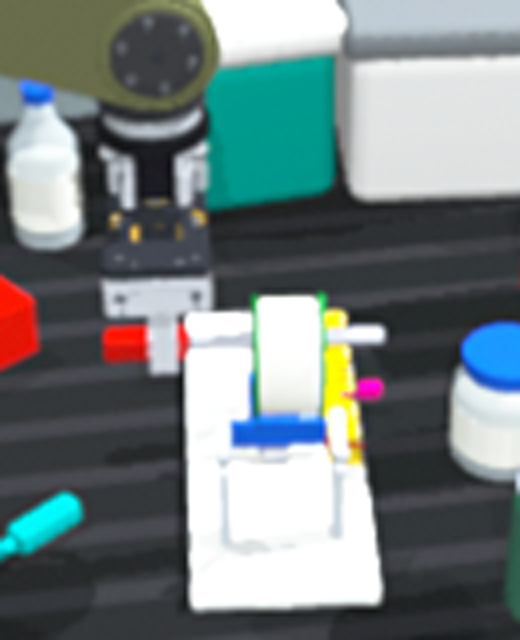

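View pics/t7.png

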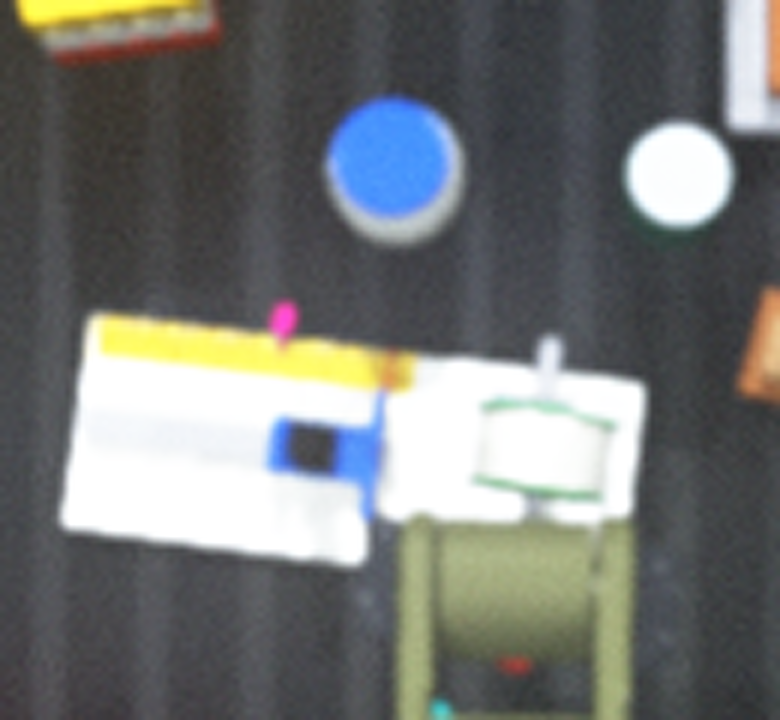

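drive_tool --steps '[{"delta_pos": [-1.2,7.4,0],"yaw": 0,"hand": 5},{"delta_pos": [0,0,-16],"yaw": 0,"hand": 5},{"delta_pos": [0,0,-18],"yaw": 0,"hand": 5},{"delta_pos": [0,0,-18],"yaw": 0,"hand": 5},{"delta_pos": [0,0,-14],"yaw": 0,"hand": 5}]'

```text
clock: 7.67
eef_pos: [492.8, 41.0, 134.7]
eef_rot: [3.142, 0.001, -0.114]
wrist_force: [-0.3, 0.1, -4.8]
finger_gap: 19.6
```

drive_tool --steps '[{"delta_pos": [0,0,0],"yaw": 0,"hand": 5},{"delta_pos": [0,0,0],"yaw": 0,"hand": 5}]'

```text
clock: 7.83
eef_pos: [493.0, 41.0, 135.9]
eef_rot: [3.142, 0.001, -0.113]
wrist_force: [0.4, 0.6, -4.7]
finger_gap: 19.7
```

```bash
python3 - <<'E'
from h import *
np.set_printoptions(suppress=True,precision=3)
c=cap('side'); crop(c,215,120,315,240,'s8.png',6); t=cap('top'); crop(t,170,120,290,210,'t8.png',6)
s=manip.read_state();print(s['eef_pos'],s['eef_rot'],s['wrist_force'],s['moment'],s['finger_gap'])
for n,c in(('s',c),('t',t)):
    P=cloud(c);X,Y,Z=P[...,0],P[...,1],P[...,2]
    m=(X>628)&(X<680)&(abs(Y-25)<25)&(Z>115)&(Z<180); q=P[m]
    print(n,len(q),q.mean(0),q.max(0))
    for lo in (30,80): print((np.hypot(X-580,Y-lo)<1).sum())
E
```

```text
[493.651  40.99  137.021] [-3.141 -0.001 -0.113] [ 0.028  0.961 -4.599] [0.114 0.383 0.034] 19.476674914628298
s 22 [637.059  24.219 140.2  ] [644.815  31.733 146.642]
0
0
t 18 [640.133  24.398 140.868] [649.656  28.788 146.416]
0
1
```

View pics/s8.png

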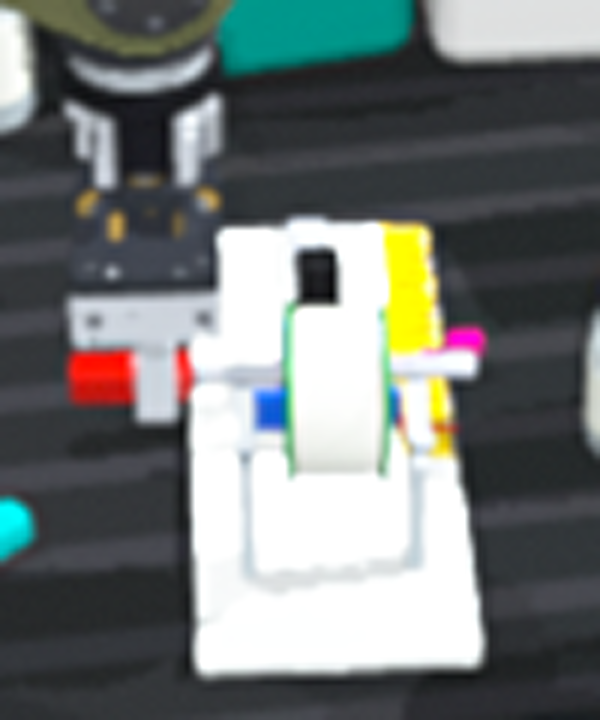

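View pics/t8.png

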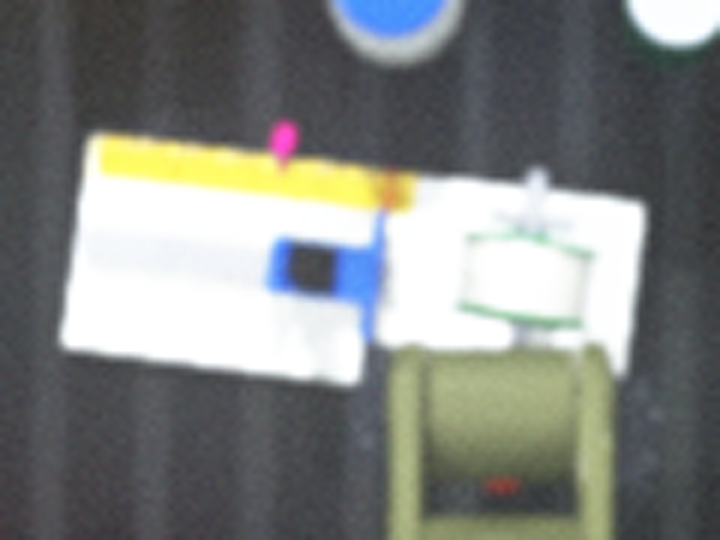

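drive_tool --steps '[{"delta_pos": [-0.5,0,-12],"yaw": 0,"hand": 5},{"delta_pos": [0,0,-12],"yaw": 0,"hand": 5},{"delta_pos": [0,0,-8],"yaw": 0,"hand": 5},{"delta_pos": [0,0,-4],"yaw": 0,"hand": 5},{"delta_pos": [0,0,0],"yaw": 0,"hand": 5}]'

```text
clock: 8.35
eef_pos: [492.6, 40.9, 99.8]
eef_rot: [3.142, 0.0, -0.113]
wrist_force: [-0.0, -0.4, -4.8]
finger_gap: 19.5
```

drive_tool --steps '[{"delta_pos": [0,0,-2],"yaw": 0,"hand": 5},{"delta_pos": [0,0,0],"yaw": 0,"hand": 5}]'

```text
clock: 8.52
eef_pos: [492.9, 41.0, 98.4]
eef_rot: [-3.141, -0.001, -0.113]
wrist_force: [-0.5, 0.4, -3.9]
finger_gap: 19.3
```

```bash
python3 - <<'E'
from h import *
np.set_printoptions(suppress=True,precision=3)
c=cap('side'); crop(c,215,120,315,240,'s9.png',6); t=cap('top'); crop(t,170,120,290,210,'t9.png',6)
s=manip.read_state();print(s['eef_pos'],s['eef_rot'],s['wrist_force'],s['moment'],s['finger_gap'])
E
```

```text
[492.882  40.955  98.483] [-3.141 -0.001 -0.113] [ 0.438 -0.529 -3.813] [0.046 0.315 0.008] 19.78023469737025
```

View pics/s9.png

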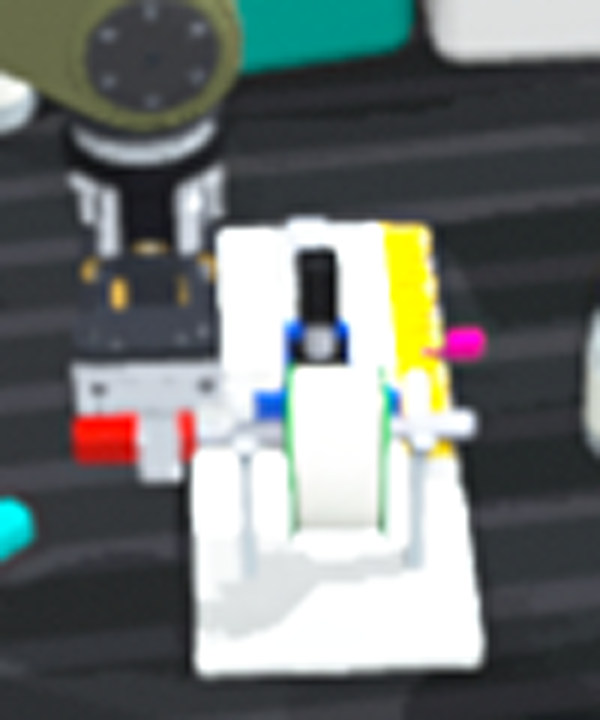

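View pics/t9.png

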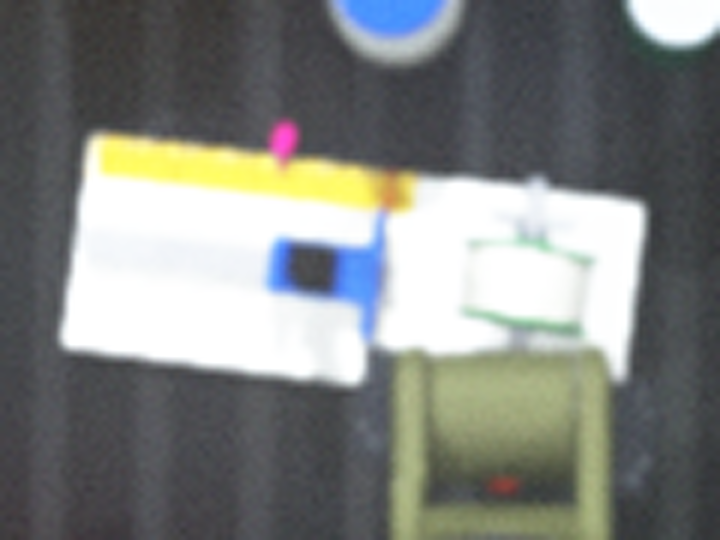

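The spindle is in both fork notches (forks at columns 245 and 420 of the side crop) with the reel at 290–388 between them. I'll lower until the forks take the weight.

drive_tool --steps '[{"delta_pos": [0,0,-1],"yaw": 0,"hand": 5},{"delta_pos": [0,0,-1],"yaw": 0,"hand": 5},{"delta_pos": [0,0,0],"yaw": 0,"hand": 5}]'

```text
clock: 8.87
eef_pos: [493.3, 41.3, 97.0]
eef_rot: [-3.141, -0.002, -0.113]
wrist_force: [-2.0, 4.9, 5.9]
finger_gap: 19.5
```

drive_tool --steps '[{"delta_pos": [0,0.6,0.3],"yaw": 0,"hand": 5},{"delta_pos": [0,0,0],"yaw": 0,"hand": 5}]' --squeeze 20

```text
clock: 9.03
eef_pos: [493.3, 41.8, 97.0]
eef_rot: [-3.141, -0.002, -0.113]
wrist_force: [1.0, 2.7, 2.4]
finger_gap: 20.1
```

drive_tool --steps '[{"delta_pos": [0,0,0],"yaw": 0,"hand": 23},{"delta_pos": [0,0,0],"yaw": 0,"hand": 27},{"delta_pos": [0,0,0],"yaw": 0,"hand": 35},{"delta_pos": [0,0,0],"yaw": 0,"hand": 45},{"delta_pos": [0,0,0],"yaw": 0,"hand": 60}]'

```text
clock: 9.45
eef_pos: [492.6, 41.4, 96.2]
eef_rot: [3.141, 0.0, -0.113]
wrist_force: [0.3, -0.4, 0.7]
finger_gap: 43.8
```

drive_tool --steps '[{"delta_pos": [0,0,0],"yaw": 0,"hand": 60},{"delta_pos": [0,0,5],"yaw": 0,"hand": 60},{"delta_pos": [0,0,20],"yaw": 0,"hand": 60},{"delta_pos": [0,0,25],"yaw": 0,"hand": 60},{"delta_pos": [0,0,25],"yaw": 0,"hand": 60}]'

```text
clock: 9.87
eef_pos: [492.3, 41.5, 172.4]
eef_rot: [3.141, 0.001, -0.113]
wrist_force: [-0.2, 0.4, 1.7]
finger_gap: 60.1
```

drive_tool --steps '[{"delta_pos": [-25,10,25],"yaw": 0,"hand": 60},{"delta_pos": [-30,10,10],"yaw": 0,"hand": 60},{"delta_pos": [-30,10,0],"yaw": 0,"hand": 60},{"delta_pos": [-20,10,0],"yaw": 0,"hand": 60}]'

```text
clock: 10.2
eef_pos: [385.8, 81.8, 207.1]
eef_rot: [-3.141, -0.001, -0.113]
wrist_force: [-0.3, 0.6, -0.4]
finger_gap: 59.9
```

```bash
python3 - <<'E'
from h import *
np.set_printoptions(suppress=True,precision=3)
c=cap('side'); crop(c,215,120,315,240,'s10.png',6); t=cap('top'); crop(t,170,120,290,210,'t10.png',6)
np.save('pics/d_side.npy',c,allow_pickle=True);np.save('pics/d_top.npy',t,allow_pickle=True)
s=manip.read_state();print(s['eef_pos'],s['eef_rot'],s['wrist_force'],s['finger_gap'],s['clock'])
E
```

```text
[385.782  82.378 207.071] [-3.141 -0.001 -0.112] [ 0.746  0.158 -0.018] 60.42723928857543 10.3
```

View pics/s10.png

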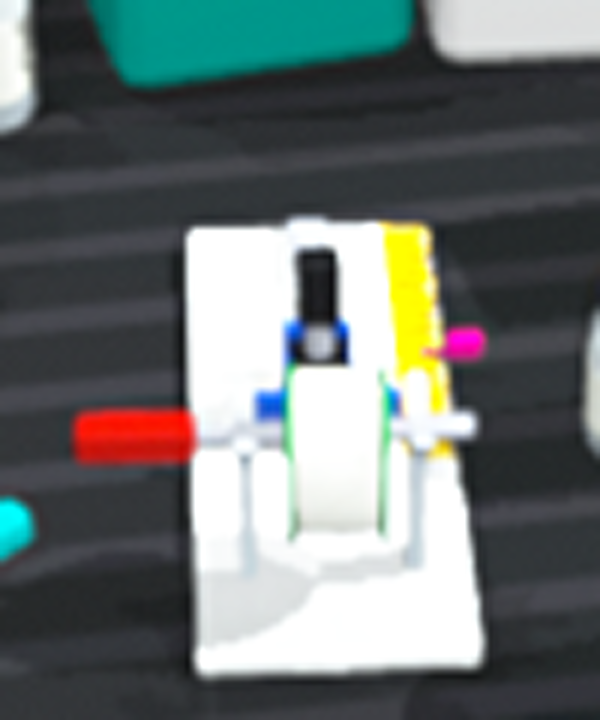

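View pics/t10.png

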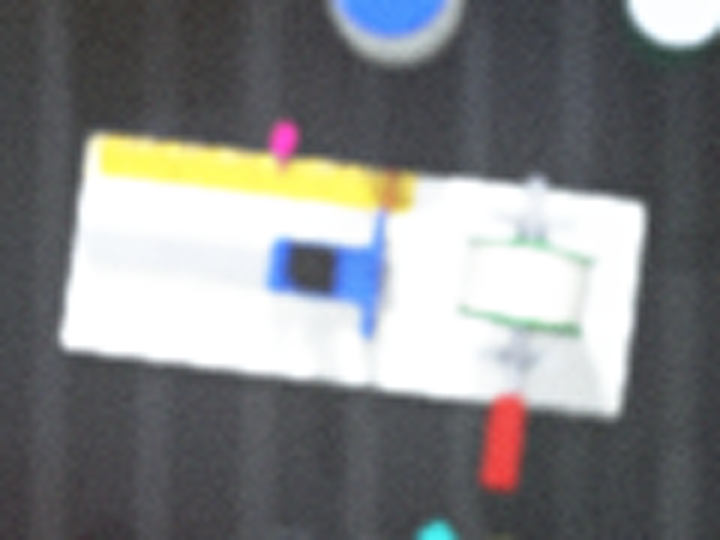

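```bash
cat >> h.py <<'E'
TH=-0.113; O=np.array([579.,31.])
E_=np.array([np.cos(TH),np.sin(TH)]); G_=np.array([-E_[1],E_[0]])
def sf(Q): d=Q[:,:2]-O; return np.c_[d@E_,d@G_]
def meas(c,n):
    hsv=cv2.cvtColor(c['frame'],cv2.COLOR_RGB2HSV).astype(int);H,S,V=[hsv[...,i] for i in range(3)]
    h,w=H.shape; vv,uu=np.mgrid[:h,:w]; px=np.c_[uu.ravel(),vv.ravel()]
    L=sf(plane(c,px,18)).reshape(h,w,2); x,y=L[...,0],L[...,1]
    m=(H>140)&(H<170)&(S>90)&(abs(x-70)<50)&(abs(y-155)<60); q=L[m]; W=S[m]
    print(n,'mag n',m.sum(),'wmean',(q*W[:,None]).sum(0)/W.sum(),'min/max',q.min(0),q.max(0))
    for lo in range(50,90,5):
        k=(q[:,0]>=lo)&(q[:,0]<lo+5)
        if k.any(): print('   x',lo,k.sum(),'y',(q[k,1]*W[k]).sum()/W[k].sum())
    # pointer: drop of green over yellow scale
    m=((H<17)|(H>172))&(S>110)&(V>100)&(x>40)&(x<75)&(y>50)&(y<240); q=L[m]
    print('  ptr n',m.sum(), q.mean(0) if m.any() else 0, np.median(q,0) if m.any() else 0)
    # profile along yellow: G-channel mean by y
    g=c['frame'][...,1].astype(float); bb=(abs(x-57)<6)
    pr=[(yy,round(g[bb&(abs(y-yy)<1.5)].mean())) for yy in range(70,215,3) if (bb&(abs(y-yy)<1.5)).any()]
    print('  G prof',pr)
    P=cloud(c);Pl=sf(P.reshape(-1,3)).reshape(h,w,2)
    m=(V<75)&(P[...,2]>70)&(P[...,2]<125)&(abs(Pl[...,0])<25)&(Pl[...,1]>70)&(Pl[...,1]<300)
    q=np.c_[Pl[m],P[m][:,2]]
    if m.any(): print('  black n',m.sum(),'mean',q.mean(0),'med',np.median(q,0),'min',q.min(0),'max',q.max(0))
    m=(H>105)&(H<122)&(S>140)&(abs(Pl[...,0])<50)&(Pl[...,1]>60)&(Pl[...,1]<280); q=np.c_[Pl[m],P[m][:,2]]
    if m.any(): print('  blue n',m.sum(),'min',q.min(0),'max',q.max(0), 'p3',np.percentile(q,5,axis=0))
E
python3 - <<'E'
from h import *
np.set_printoptions(suppress=True,precision=2,linewidth=170)
for n in('side','top'):
    c=np.load('pics/d_%s.npy'%n,allow_pickle=True).item(); meas(c,n)
    P=cloud(c); hsv=cv2.cvtColor(c['frame'],cv2.COLOR_RGB2HSV).astype(int)
    m=((hsv[...,0]<8)|(hsv[...,0]>172))&(hsv[...,1]>140)&(abs(P[...,0]-483)<45)&(abs(P[...,1]-41)<30)&(P[...,2]>80); q=P[m]
    print('  handle',m.sum(),q.mean(0),q.min(0),q.max(0),sf(q).mean(0))
    m=(abs(sf(P.reshape(-1,3)).reshape(*P.shape[:2],2)[...,0]-0)<70)&(P[...,2]>85); 
E
```

```text
side mag n 41 wmean [ 80.71 179.02] min/max [ 69.8 160.9] [ 91.84 194.4 ]
   x 65 1 y 166.76798793067942
   x 70 8 y 177.32963340293355
   x 75 10 y 179.66927778546517
   x 80 9 y 178.65316863330844
   x 85 9 y 181.1892383470799
  ptr n 3 [ 62.33 170.89] [ 63.14 172.67]
  G prof [(73, 247), (79, 238), (82, 221), (88, 222), (94, 222), (97, 228), (100, 252), (103, 248), (109, 251), (112, 247), (115, 248), (118, 250), (124, 254), (130, 249), (136, 253), (139, 252), (142, 255), (145, 251), (151, 251), (157, 250), (163, 252), (166, 195), (169, 238), (172, 204), (178, 248), (184, 254), (190, 248), (196, 247), (202, 252), (208, 247), (211, 253), (214, 254)]
  black n 70 mean [ -3.02 131.39  94.6 ] med [ -2.99 130.65  94.99] min [-11.45 123.9   70.62] max [  5.3  141.2  112.78]
  blue n 39 min [-35.6   93.78  30.72] max [ 12.9  166.47  75.56] p3 [-35.48  94.71  31.96]
  handle 157 [478.69  39.38 104.84] [449.98  29.74  90.38] [507.91  58.97 113.93] [-100.61   -2.98]
top mag n 26 wmean [ 84.52 172.55] min/max [ 74.34 163.86] [ 95.13 181.25]
   x 70 2 y 173.0614648029192
   x 75 6 y 171.381687
[... 188 characters left out ...]
201), (91, 176), (94, 180), (97, 158), (100, 161), (103, 181), (106, 188), (109, 204), (112, 230), (115, 249), (118, 243), (121, 250), (124, 252), (127, 252), (130, 252), (133, 253), (136, 252), (139, 250), (142, 250), (145, 250), (148, 251), (151, 253), (154, 252), (157, 252), (160, 251), (163, 253), (166, 248), (169, 238), (172, 245), (175, 220), (178, 249), (181, 252), (184, 252), (187, 252), (190, 248), (193, 251), (196, 252), (199, 253), (202, 252), (205, 252), (208, 252), (211, 250), (214, 252)]
  blue n 67 min [-18.14  99.12  18.04] max [ 14.13 165.67  50.68] p3 [-14.1  100.69  22.81]
  handle 98 [477.04  35.71 607.17] [456.86  16.9   95.8 ] [ 505.99   53.11 1858.34] [-101.84   -6.82]
```

```bash
cat >> h.py <<'E'
def knob(c,n):
    F=c['frame'].astype(int); h,w=F.shape[:2]; vv,uu=np.mgrid[:h,:w]
    L=sf(plane(c,np.c_[uu.ravel(),vv.ravel()],110)).reshape(h,w,2)
    m=(F.max(2)<75)&(abs(L[...,0])<25)&(L[...,1]>100)&(L[...,1]<290)
    q=L[m]; print(n,'knob top',m.sum(),q.mean(0),np.percentile(q,[2,98],axis=0).tolist())
E
python3 - <<'E'
from h import *
np.set_printoptions(suppress=True,precision=2,linewidth=170)
for n in('side','top'):
    c=np.load('pics/d_%s.npy'%n,allow_pickle=True).item(); knob(c,n)
    print(c['frame'][157:175,215:238].max(2) if n=='top' else '')
print(O+0*E_+136*G_)
print(manip.read_state()['joints'])
E
```

```text
side knob top 324 [ -0.81 214.94] [[-24.214101952369624, 106.31600280553906], [23.77079598497647, 287.05827339224817]]
h.py:53: RuntimeWarning: Mean of empty slice.
  q=L[m]; print(n,'knob top',m.sum(),q.mean(0),np.percentile(q,[2,98],axis=0).tolist())
  ret = um.true_divide(
Traceback (most recent call last):
  File "h.py", line 53, in knob
    q=L[m]; print(n,'knob top',m.sum(),q.mean(0),np.percentile(q,[2,98],axis=0).tolist())
                                                 ~~~~~~~~~~~~~^^^^^^^^^^^^^^^^^
IndexError: index -1 is out of bounds for axis 0 with size 0
```

```bash
sed -i 's/F.max(2)<75)/F.max(2)<(75 if n=="side" else 120))/' h.py; python3 - <<'E'
from h import *
np.set_printoptions(suppress=True,precision=2,linewidth=170)
c=np.load('pics/d_top.npy',allow_pickle=True).item()
print(c['frame'][158:172,213:236].max(2)); 
knob(c,'top')
print(O+136*G_, manip.read_state()['joints'])
E
```

```text
[[255 255 255 255 254 254 255 255 255 255 255 254 254 254 253 254 253 253 252 249 243 243 253]
 [255 255 254 254 252 245 245 247 250 250 250 252 253 253 253 252 253 252 252 249 244 238 251]
 [254 254 253 253 243 208 182 190 194 202 213 227 236 243 250 250 250 251 251 250 241 229 246]
 [252 252 252 250 233 166 115 109 114 120 127 143 173 220 241 246 247 248 251 250 242 231 245]
 [250 250 251 248 223 147  92  83  86  83  86  90 138 201 238 245 247 247 249 249 240 230 244]
 [250 250 251 246 210 136  92  80  84  85  76  82 124 199 241 248 249 249 248 245 232 224 242]
 [250 251 251 243 198 126  88  81  84  82  81  81 131 208 245 251 250 249 248 240 221 205 234]
 [250 251 251 243 194 131  92  81  83  80  80  86 143 211 245 251 251 250 246 235 210 203 234]
 [249 251 251 245 206 156 106  79  77  81  78  90 146 217 248 251 252 251 249 237 206 207 237]
 [249 250 250 244 224 186 140 109  90  86  85  98 159 226 249 252 252 252 250 239 206 213 239]
 [251 250 249 242 236 226 188 161 145 139 130 132 182 236 251 252 252 252 250 238 212 219 240]
 [254 253 249 246 244 242 234 220 209 205 200 194 214 238 250 251 251 251 251 241 219 222 239]
 [255 255 251 249 249 248 245 242 239 236 236 233 234 240 245 247 246 248 248 238 221 223 239]
 [255 255 252 249 249 248 248 247 246 244 242 242 241 239 240 243 242 245 245 234 223 229 245]]
top knob top 42 [ -3.13 149.97] [[-15.015311919164164, 124.74929906354589], [20.006159294147565, 289.6200313181939]]
[594.34 166.13] [ 0.12 -0.04  1.94  0.    1.24  1.8 ]
```

```bash
python3 - <<'E'
from h import *
np.set_printoptions(suppress=True,precision=2,linewidth=170)
c=np.load('pics/d_top.npy',allow_pickle=True).item()
F=c['frame'].astype(float)[156:174,211:228].max(2); W=np.clip(180-F,0,None); v,u=np.mgrid[156:174,211:228]
p=[[ (u*W).sum()/W.sum(),(v*W).sum()/W.sum()]]; Q=plane(c,p,110); print(p,Q,sf(Q), sf(plane(c,p,88)))
E
```

```text
[[np.float64(221.59627757352942), np.float64(164.25252757352942)]] [[589.84 165.32 110.  ]] [[ -4.37 134.68]] [[ -3.07 136.71]]
```

drive_tool --steps '[{"delta_pos": [20,15,0],"yaw": 0,"hand": 60},{"delta_pos": [30,15,0],"yaw": 0,"hand": 60},{"delta_pos": [30,15,0],"yaw": 0,"hand": 60},{"delta_pos": [30,15,0],"yaw": 0,"hand": 60},{"delta_pos": [30,14,0],"yaw": 0,"hand": 60}]'

```text
clock: 10.72
eef_pos: [529.6, 156.2, 206.2]
eef_rot: [3.142, -0.0, -0.113]
wrist_force: [-0.4, -0.1, 0.2]
finger_gap: 60.1
```

drive_tool --steps '[{"delta_pos": [30,10,0],"yaw": 0,"hand": 60},{"delta_pos": [25,0,-10],"yaw": 0,"hand": 60},{"delta_pos": [10,0,-20],"yaw": 0,"hand": 60},{"delta_pos": [0,0,-20],"yaw": 0,"hand": 60},{"delta_pos": [0,0,-10],"yaw": 0,"hand": 60}]'

```text
clock: 11.13
eef_pos: [592.6, 165.0, 143.2]
eef_rot: [3.14, 0.003, -0.114]
wrist_force: [0.1, -0.4, -0.5]
finger_gap: 59.9
```

drive_tool --steps '[{"delta_pos": [0,0,0],"yaw": 0,"hand": 60},{"delta_pos": [0,0,0],"yaw": 0,"hand": 60}]'

```text
clock: 11.3
eef_pos: [592.8, 165.4, 146.7]
eef_rot: [3.142, 0.0, -0.113]
wrist_force: [-0.3, -0.7, 0.5]
finger_gap: 60.1
```

```bash
python3 - <<'E'
from h import *
c=cap('side'); crop(c,215,120,315,240,'s11.png',6)
s=manip.read_state();print(s['eef_pos'],s['eef_rot'],s['wrist_force'],s['finger_gap'],s['clock'])
E
```

```text
[593.00683673 165.52115318 147.54658801] [-3.14116193e+00 -1.27702919e-03 -1.13235986e-01] [-1.07950119  0.27634842 -0.16205228] 59.912938552751676 11.35
```

View pics/s11.png

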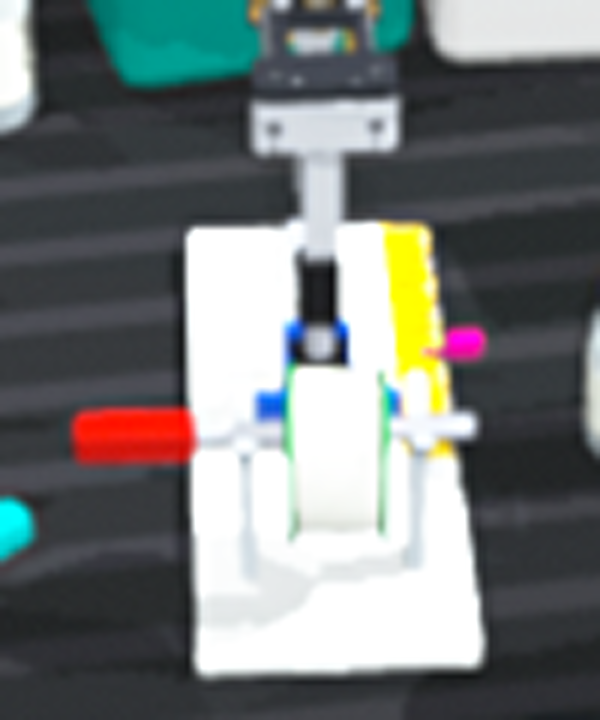

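The finger is in line with the black handle (column ~320). I'll go down and grip.

drive_tool --steps '[{"delta_pos": [-1,0.5,-20],"yaw": 0,"hand": 60},{"delta_pos": [0,0,-20],"yaw": 0,"hand": 60},{"delta_pos": [0,0,-19],"yaw": 0,"hand": 60},{"delta_pos": [0,0,0],"yaw": 0,"hand": 50},{"delta_pos": [0,0,0],"yaw": 0,"hand": 35}]'

```text
clock: 11.77
eef_pos: [591.9, 166.1, 88.4]
eef_rot: [-3.141, -0.001, -0.113]
wrist_force: [1.2, 1.0, 0.1]
finger_gap: 50.1
```

drive_tool --steps '[{"delta_pos": [0,0,0],"yaw": 0,"hand": 25},{"delta_pos": [0,0,0],"yaw": 0,"hand": 15},{"delta_pos": [0,0,0],"yaw": 0,"hand": 15},{"delta_pos": [0,0,0],"yaw": 0,"hand": 15}]' --squeeze 25

```text
clock: 12.1
eef_pos: [592.0, 166.2, 88.3]
eef_rot: [-3.141, -0.001, -0.113]
wrist_force: [0.1, 0.6, 0.1]
finger_gap: 23.4
```

```bash
python3 - <<'E'
from h import *
np.set_printoptions(suppress=True,precision=2,linewidth=170)
c=cap('side'); crop(c,215,120,315,240,'s12.png',6)
s=manip.read_state();print(s['eef_pos'],sf(s['eef_pos'][None]),s['wrist_force'],s['finger_gap'],s['clock'])
E
```

```text
[591.97 166.16  88.17] [[ -2.35 135.76]] [-0.52 -0.55  6.13] 21.724906750354844 12.15
```

View pics/s12.png

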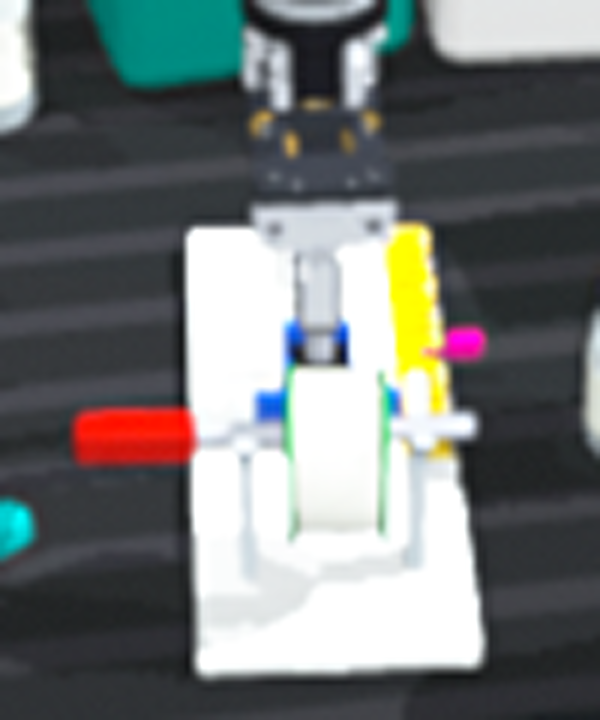

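drive_tool --steps '[{"delta_pos": [0.6,5,0],"yaw": 0,"hand": 15},{"delta_pos": [1.1,10,0],"yaw": 0,"hand": 15},{"delta_pos": [1.4,12,0],"yaw": 0,"hand": 15},{"delta_pos": [1.4,12,0],"yaw": 0,"hand": 15},{"delta_pos": [1.4,12,0],"yaw": 0,"hand": 15}]' --squeeze 30

```text
clock: 12.57
eef_pos: [597.9, 217.2, 88.1]
eef_rot: [3.141, -0.001, -0.113]
wrist_force: [-2.2, -4.6, 6.3]
finger_gap: 22.2
```

drive_tool --steps '[{"delta_pos": [1.4,12,0],"yaw": 0,"hand": 15},{"delta_pos": [1.4,12,0],"yaw": 0,"hand": 15},{"delta_pos": [1.4,12,0],"yaw": 0,"hand": 15},{"delta_pos": [1.1,10,0],"yaw": 0,"hand": 15},{"delta_pos": [0.6,5,0],"yaw": 0,"hand": 15}]'

```text
clock: 12.98
eef_pos: [603.9, 268.8, 88.1]
eef_rot: [3.141, -0.001, -0.113]
wrist_force: [-0.8, -4.7, 6.7]
finger_gap: 21.3
```

drive_tool --steps '[{"delta_pos": [0.5,4,0],"yaw": 0,"hand": 15},{"delta_pos": [0,0,0],"yaw": 0,"hand": 15},{"delta_pos": [0,0,0],"yaw": 0,"hand": 15}]'

```text
clock: 13.23
eef_pos: [604.3, 272.6, 88.2]
eef_rot: [-3.141, -0.001, -0.113]
wrist_force: [-0.4, 1.0, 4.4]
finger_gap: 22.0
```

```bash
python3 - <<'E'
from h import *
np.set_printoptions(suppress=True,precision=2,linewidth=170)
c=cap('side'); crop(c,235,120,305,220,'s13.png',6);t=cap('top'); crop(t,170,120,290,210,'t13.png',6)
s=manip.read_state();print(s['eef_pos'],sf(s['eef_pos'][None]),s['wrist_force'],s['finger_gap'],s['clock'])
meas(c,'side'); meas(t,'top')
E
```

```text
[604.27 272.54  88.19] [[ -2.13 242.85]] [0.35 0.34 5.3 ] 21.817441658788184 13.3333
side mag n 45 wmean [ 79.72 179.21] min/max [ 39.14 160.52] [ 91.84 213.68]
   x 65 1 y 166.76798793067942
   x 70 8 y 177.21165290165862
   x 75 11 y 178.43719597874752
   x 80 10 y 177.75254888757567
   x 85 9 y 180.94480017979666
  ptr n 7 [ 63.05 183.96] [ 63.14 173.06]
  G prof [(73, 232), (79, 222), (82, 200), (88, 211), (94, 222), (97, 233), (100, 253), (103, 248), (109, 248), (112, 236), (115, 241), (118, 243), (124, 251), (130, 245), (136, 251), (139, 249), (142, 255), (145, 249), (151, 247), (157, 244), (163, 244), (166, 181), (169, 228), (172, 191), (178, 238), (184, 252), (190, 234), (196, 224), (202, 162), (208, 203), (211, 250), (214, 253)]
  blue n 153 min [-39.22 189.58  24.25] max [ 35.16 272.61  49.55] p3 [-35.64 192.37  27.99]
top mag n 26 wmean [ 84.51 172.6 ] min/max [ 74.34 163.86] [ 95.13 181.25]
   x 70 2 y 173.10802876966596
   x 75 6 y 171.48427299283202
   x 80 5 y 172.48560368619
   x 85 6 y 173.76644721751958
  ptr n 3 [ 68.25 181.11] [ 66.92 174.16]
  G prof [(70, 237), (73, 236), (76, 229), (79, 219), (82, 219), (85, 199), (88, 186), (91, 182), (94, 182), (97, 185), (100, 185), (103, 204), (106, 176), (109, 191), (112, 215), (115, 248), (118, 232), (121, 245), (124, 247), (127, 252), (130, 246), (133, 249), (136, 248), (139, 242), (142, 240), (145, 241), (148, 244), (151, 248), (154, 244), (157, 245), (160, 245), (163, 251), (166, 240), (169, 225), (172, 233), (175, 199), (178, 237), (181, 241), (184, 238), (187, 229), (190, 231), (193, 192), (196, 176), (199, 193), (202, 216), (205, 236), (208, 242), (211, 241), (214, 245)]
  blue n 5 min [-10.76 173.8   36.52] max [ 12.38 209.03 331.19] p3 [ -9.97 174.15  37.5 ]
```

View pics/s13.png

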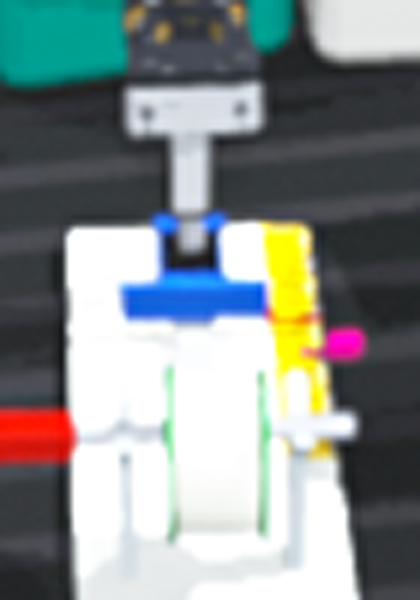

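View pics/t13.png

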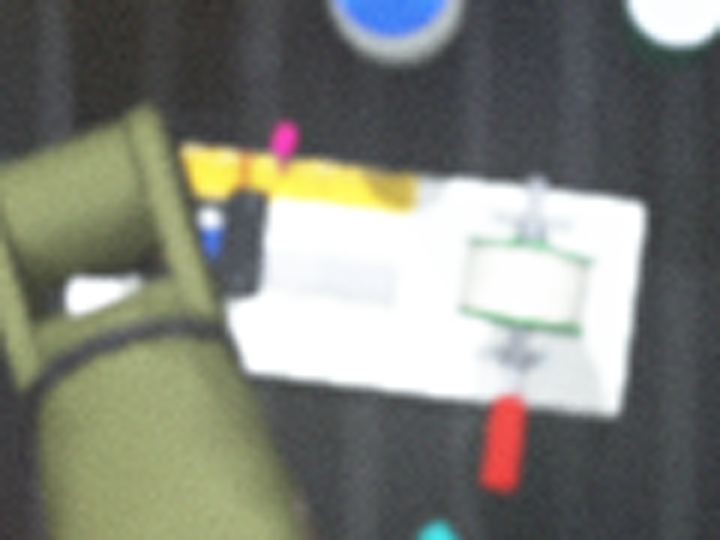

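```bash
python3 - <<'E'
from h import *
np.set_printoptions(suppress=True,precision=2,linewidth=170)
c=cap('side');t=cap('top')
np.save('pics/e_side.npy',c,allow_pickle=True);np.save('pics/e_top.npy',t,allow_pickle=True)
print(sf(plane(c,[[284.2,173],[285.8,178.5]],18)),sf(plane(t,[[211,148],[217.2,147.7]],18)))
crop(c,270,155,302,190,'s13b.png',16);crop(t,195,135,235,160,'t13b.png',16)
E
```

```text
[[ 56.35 201.21]
 [ 59.36 170.14]] [[ 60.02 193.42]
 [ 64.25 169.05]]
```

View pics/s13b.png

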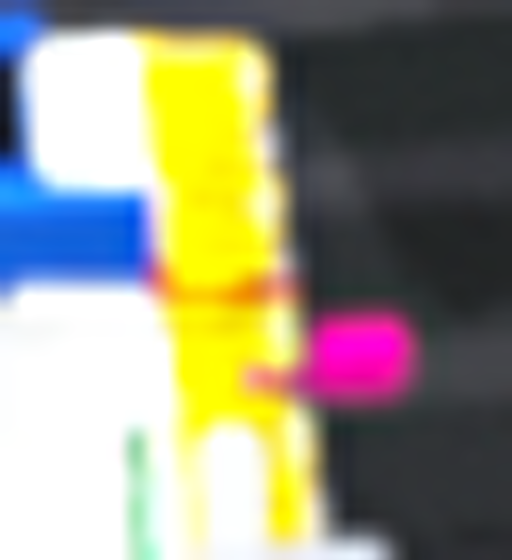

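View pics/t13b.png

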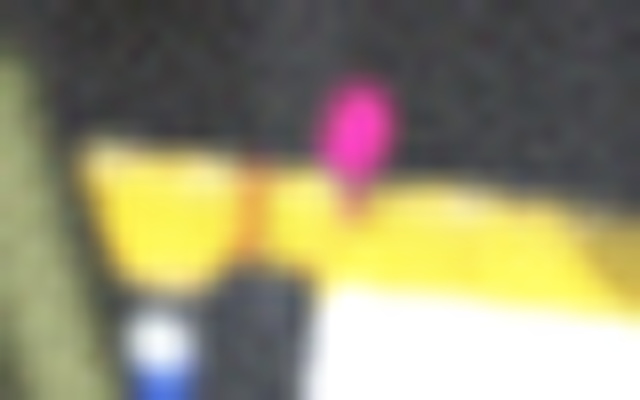

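```bash
python3 - <<'E'
from h import *
np.set_printoptions(suppress=True,precision=2,linewidth=170)
c=np.load('pics/e_side.npy',allow_pickle=True).item();t=np.load('pics/e_top.npy',allow_pickle=True).item()
f=lambda a,x0,y0:[(a[0]+.5)/16-.5+x0,(a[1]+.5)/16-.5+y0]
print('side',sf(plane(c,[f((185,294),270,155),f((270,290),270,155),f((248,378),270,155)],18)))
print('top',sf(plane(t,[f((258,180),195,135),f((250,240),195,135),f((352,205),195,135)],18)))
E
```

```text
side [[ 45.88 202.37]
 [ 63.97 202.72]
 [ 56.95 172.19]]
top [[ 68.64 195.94]
 [ 53.55 195.96]
 [ 65.33 171.88]]
```

drive_tool --steps '[{"delta_pos": [-0.9,-8,0],"yaw": 0,"hand": 15},{"delta_pos": [-0.9,-8,0],"yaw": 0,"hand": 15},{"delta_pos": [-0.9,-8,0],"yaw": 0,"hand": 15},{"delta_pos": [-0.9,-8,0],"yaw": 0,"hand": 15},{"delta_pos": [-0.5,-4,0],"yaw": 0,"hand": 15}]'

```text
clock: 13.85
eef_pos: [600.1, 235.8, 88.2]
eef_rot: [-3.14, -0.001, -0.114]
wrist_force: [1.1, 4.0, 4.4]
finger_gap: 21.9
```

drive_tool --steps '[{"delta_pos": [0,0,0],"yaw": 0,"hand": 15},{"delta_pos": [0,0,0],"yaw": 0,"hand": 15}]'

```text
clock: 14.02
eef_pos: [600.0, 235.7, 88.2]
eef_rot: [-3.141, -0.001, -0.114]
wrist_force: [-0.9, 0.3, 7.3]
finger_gap: 22.3
```

```bash
python3 - <<'E'
from h import *
np.set_printoptions(suppress=True,precision=2,linewidth=170)
c=cap('side');t=cap('top')
s=manip.read_state();print(s['eef_pos'],sf(s['eef_pos'][None]),s['wrist_force'],s['finger_gap'],s['clock'])
crop(c,270,155,302,190,'s14b.png',16);crop(t,195,135,235,160,'t14b.png',16)
E
```

```text
[600.08 235.79  88.17] [[ -2.14 205.86]] [-0.89 -0.26  7.06] 21.80712973795717 14.1167
```

View pics/s14b.png

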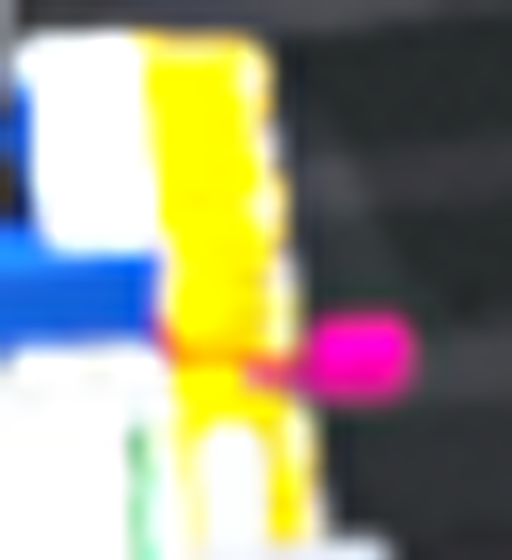

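View pics/t14b.png

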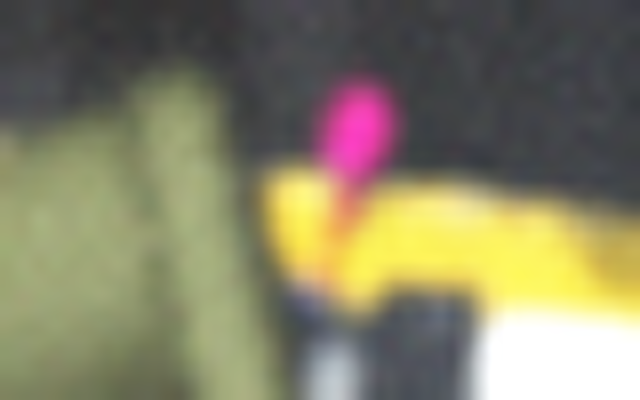

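drive_tool --steps '[{"delta_pos": [-0.2,-1.5,0],"yaw": 0,"hand": 15},{"delta_pos": [-0.2,-1.5,0],"yaw": 0,"hand": 15},{"delta_pos": [0,0,0],"yaw": 0,"hand": 15}]'

```text
clock: 14.37
eef_pos: [599.7, 233.3, 88.2]
eef_rot: [-3.14, -0.001, -0.113]
wrist_force: [0.2, 2.5, 6.0]
finger_gap: 21.5
```

```bash
python3 - <<'E'
from h import *
np.set_printoptions(suppress=True,precision=2,linewidth=170)
c=cap('side');t=cap('top')
s=manip.read_state();print(s['eef_pos'],sf(s['eef_pos'][None]),s['wrist_force'],s['finger_gap'],s['clock'])
crop(c,270,155,302,190,'s15b.png',16);crop(t,195,135,235,160,'t15b.png',16)
E
```

```text
[599.74 233.21  88.18] [[ -2.19 203.25]] [0.9  1.87 5.47] 21.80389870066369 14.4667
```

View pics/s15b.png

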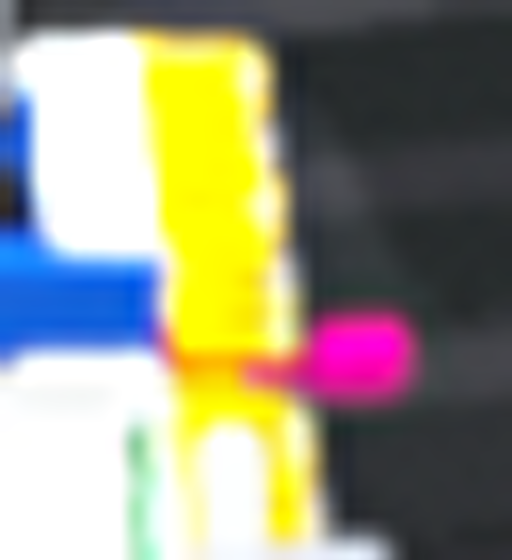

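View pics/t15b.png

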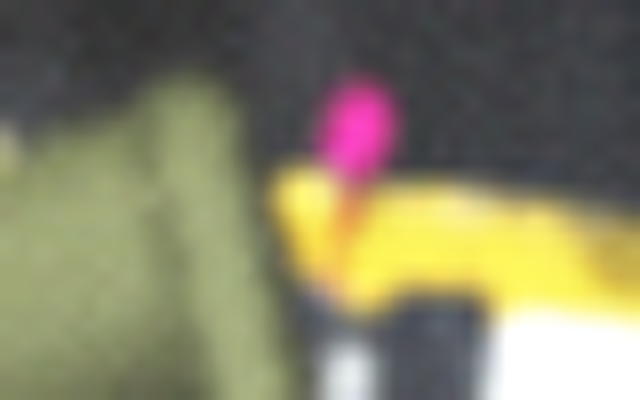

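drive_tool --steps '[{"delta_pos": [-0.1,-1,0],"yaw": 0,"hand": 15},{"delta_pos": [0,0,0],"yaw": 0,"hand": 15},{"delta_pos": [0,0,0],"yaw": 0,"hand": 23},{"delta_pos": [0,0,0],"yaw": 0,"hand": 28},{"delta_pos": [0,0,0],"yaw": 0,"hand": 40}]'

```text
clock: 14.88
eef_pos: [599.1, 231.8, 87.0]
eef_rot: [3.141, 0.001, -0.113]
wrist_force: [0.1, 0.1, -0.3]
finger_gap: 31.6
```

drive_tool --steps '[{"delta_pos": [0,0,0],"yaw": 0,"hand": 55},{"delta_pos": [0,0,0],"yaw": 0,"hand": 60},{"delta_pos": [0,0,20],"yaw": 0,"hand": 60},{"delta_pos": [0,0,25],"yaw": 0,"hand": 60},{"delta_pos": [0,0,25],"yaw": 0,"hand": 60}]'

```text
clock: 15.3
eef_pos: [599.0, 231.9, 157.7]
eef_rot: [3.141, 0.001, -0.113]
wrist_force: [0.1, -0.6, 0.2]
finger_gap: 59.8
```

drive_tool --steps '[{"delta_pos": [0,0,25],"yaw": 0,"hand": 60},{"delta_pos": [-25,0,20],"yaw": 0,"hand": 60},{"delta_pos": [-30,0,0],"yaw": 0,"hand": 60},{"delta_pos": [-30,0,0],"yaw": 0,"hand": 60},{"delta_pos": [-30,0,0],"yaw": 0,"hand": 60}]'

```text
clock: 15.72
eef_pos: [482.9, 231.8, 202.3]
eef_rot: [-3.142, -0.0, -0.114]
wrist_force: [0.5, 1.1, -0.7]
finger_gap: 60.0
```

drive_tool --steps '[{"delta_pos": [-30,0,0],"yaw": 0,"hand": 60},{"delta_pos": [-30,0,0],"yaw": 0,"hand": 60},{"delta_pos": [-20,0,0],"yaw": 0,"hand": 60}]'

```text
clock: 15.97
eef_pos: [402.1, 231.8, 202.3]
eef_rot: [3.142, 0.0, -0.113]
wrist_force: [0.3, -0.8, -0.0]
finger_gap: 60.1
```

```bash
python3 - <<'E'
from h import *
np.set_printoptions(suppress=True,precision=2,linewidth=170)
c=cap('side');t=cap('top')
np.save('pics/f_side.npy',c,allow_pickle=True);np.save('pics/f_top.npy',t,allow_pickle=True)
s=manip.read_state();print(s['eef_pos'],s['wrist_force'],s['finger_gap'],s['clock'])
crop(c,230,135,305,230,'s16.png',6);crop(t,170,120,290,210,'t16.png',6);crop(c,270,155,302,190,'s16b.png',16);crop(t,195,135,235,160,'t16b.png',16)
meas(t,'top'); meas(c,'side')
F=t['frame'].astype(float)[150:170,195:225].max(2)
print(F[:, :].astype(int))
E
```

```text
[402.32 232.12 202.73] [ 1.08 -0.82  0.28] 59.90639889316232 16.0667
top mag n 26 wmean [ 84.53 172.56] min/max [ 74.34 163.86] [ 95.13 181.25]
   x 70 2 y 173.10192937391437
   x 75 6 y 171.37338876318978
   x 80 5 y 172.43213981538867
   x 85 6 y 173.7822366408773
  ptr n 2 [ 68.9  170.47] [ 68.9  170.47]
  G prof [(70, 250), (73, 250), (76, 246), (79, 240), (82, 240), (85, 231), (88, 215), (91, 214), (94, 210), (97, 215), (100, 215), (103, 227), (106, 206), (109, 219), (112, 235), (115, 251), (118, 244), (121, 250), (124, 252), (127, 252), (130, 252), (133, 252), (136, 252), (139, 250), (142, 249), (145, 251), (148, 251), (151, 252), (154, 252), (157, 251), (160, 248), (163, 245), (166, 240), (169, 217), (172, 216), (175, 210), (178, 239), (181, 250), (184, 251), (187, 251), (190, 248), (193, 251), (196, 252), (199, 253), (202, 252), (205, 251), (208, 252), (211, 249), (214, 252)]
  black n 4 mean [ -6.36 192.79 103.02] med [ -6.51 192.71 100.41] min [-10.23 191.28  99.81] max [ -2.17 194.45 111.47]
  blue n 73 min [-19.7  172.7   18.08] max [ 15.46 239.06 111.1 ] p3 [-14.83 174.3
[... 2647 characters left out ...]
 80  76  74  78  88 147 226 249 249 244 221 205 235 249 252 253 252 252 252 252 250]
 [250 250 245 231 237 248 251 237 171 108  89  80  83  96 160 233 250 251 243 216 209 235 250 252 252 253 252 252 251 250]
 [251 250 244 236 242 250 251 246 213 170 142 128 125 133 183 236 251 251 244 216 210 236 249 252 252 252 252 251 250 250]
 [254 252 247 244 247 250 251 247 235 226 210 198 193 194 211 238 250 252 244 222 219 235 245 249 250 249 249 247 244 246]
 [255 254 250 249 249 250 250 248 244 239 239 237 233 235 234 241 248 251 245 229 227 239 247 249 249 246 243 237 234 235]
 [255 253 251 250 250 250 250 249 246 245 244 243 243 243 243 241 247 250 243 231 235 247 251 252 251 249 245 242 239 239]]
```

View pics/s16.png

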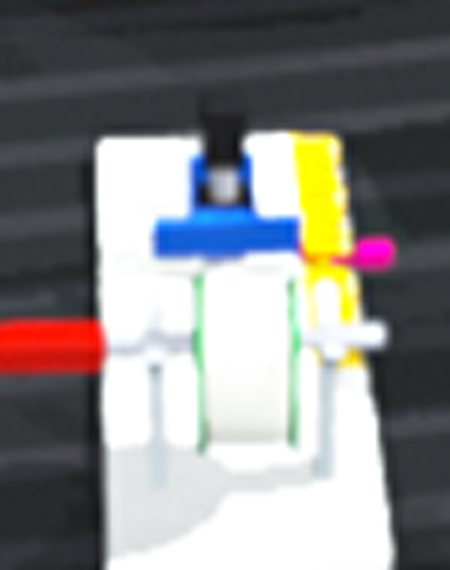

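View pics/t16.png

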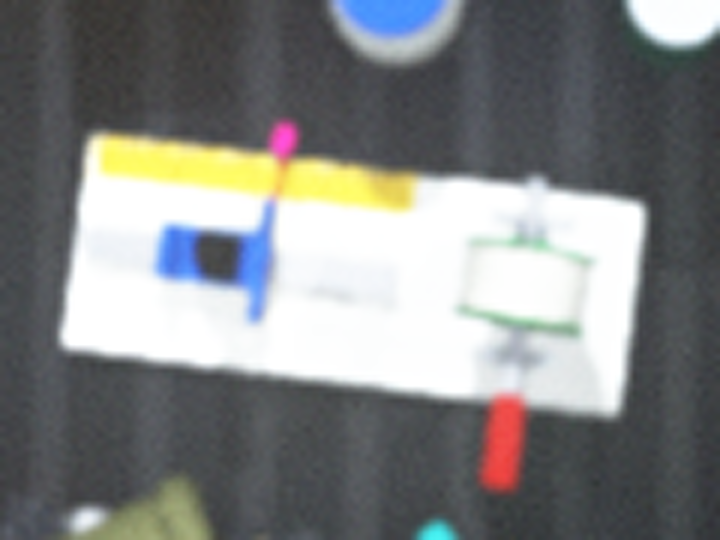

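View pics/t16b.png

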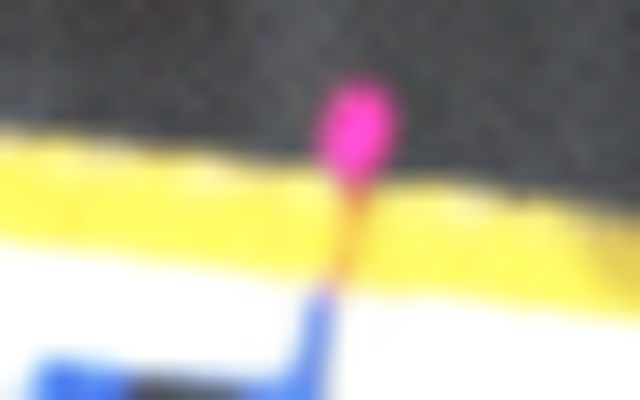

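View pics/s16b.png

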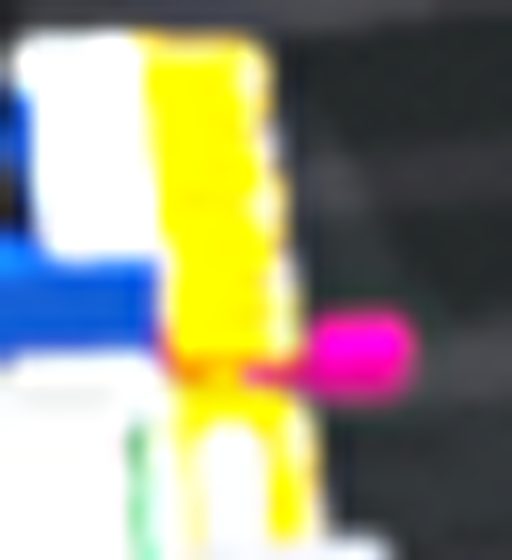

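```bash
python3 - <<'E'
from h import *
np.set_printoptions(suppress=True,precision=2,linewidth=170)
c=np.load('pics/f_top.npy',allow_pickle=True).item()
F=c['frame'].astype(float)[155:171,200:212].max(2); W=np.clip(180-F,0,None); v,u=np.mgrid[155:171,200:212]
p=[[ (u*W).sum()/W.sum(),(v*W).sum()/W.sum()]]; k=sf(plane(c,p,110))[0,1]; print(p,k,'expected at -8 with ptr 171.5:',171.5-80+119-8)
s=np.load('pics/f_side.npy',allow_pickle=True).item()
for c,n in((s,'s'),(c,'t')):
    P=cloud(c);L=sf(P.reshape(-1,3)).reshape(*P.shape[:2],2); hsv=cv2.cvtColor(c['frame'],cv2.COLOR_RGB2HSV).astype(int)
    m=(abs(L[...,0])<60)&(abs(L[...,1])<20)&(P[...,2]>115); print(n,'reel x',np.percentile(L[m][:,0],[3,97]))
    m=((hsv[...,0]<8)|(hsv[...,0]>172))&(hsv[...,1]>130)&(abs(L[...,0]+98)<40)&(abs(L[...,1])<22); q=L[m]; print('handle',q.mean(0),q.min(0),q.max(0))
    m=(abs(L[...,0]-64)<8)&(abs(L[...,1])<12)&(P[...,2]>90);print('tip side',m.sum(),np.c_[L[m],P[m][:,2]].mean(0))
E
```

```text
[[np.float64(205.87185461323392), np.float64(162.21132339235788)]] 194.6687590974862 expected at -8 with ptr 171.5: 202.5
s reel x [-22.53  23.59]
handle [-100.81   -3.18] [-129.17  -12.86] [-72.56  14.43]
tip side 15 [ 61.3   -0.24 102.2 ]
t reel x [-19.38  27.99]
handle [-100.2     1.97] [-128.3    -9.31] [-73.04  15.57]
tip side 11 [ 64.22   0.05 100.57]
```

```bash
python3 - <<'E'
from h import *
np.set_printoptions(suppress=True,precision=2,linewidth=170)
for f,r0,r1,c0,c1 in(('d',161,167,214,230),('f',160,165,199,214)):
    c=np.load('pics/%s_top.npy'%f,allow_pickle=True).item(); F=c['frame'].astype(float).max(2)
    for r in range(r0,r1):
        x=np.arange(c0,c1);y=F[r,c0:c1]; k=int(np.argmin(y)); 
        l=max(i for i in range(k) if y[i]>160); lx=x[l]+(y[l]-160)/(y[l]-y[l+1])
        h=min(i for i in range(k,len(y)) if y[i]>160); hx=x[h]-(y[h]-160)/(y[h]-y[h-1])
        print(f,r,lx,hx,'outer@110',sf(plane(c,[[lx,r]],110))[0],'inner@110',sf(plane(c,[[hx,r]],110))[0],'inner@66',sf(plane(c,[[hx,r]],66))[0])
    crop(c,185,145,245,180,'k_%s.png'%f,12)
s0=np.load('pics/d_side.npy',allow_pickle=True).item();s1=np.load('pics/f_side.npy',allow_pickle=True).item()
crop(s0,245,140,290,190,'ks_d.png',12);crop(s1,245,140,290,190,'ks_f.png',12)
E
```

```text
d 161 218.11764705882354 224.56666666666666 outer@110 [  6.17 149.3 ] inner@110 [  9.19 125.14] inner@66 [ 12.14 128.96]
d 162 217.82894736842104 225.34920634920636 outer@110 [  2.29 149.9 ] inner@110 [  5.82 121.73] inner@66 [  8.68 125.46]
d 163 217.67567567567568 225.48 outer@110 [ -1.52 149.98] inner@110 [  2.14 120.75] inner@66 [  4.9  124.46]
d 164 217.52777777777777 225.37662337662337 outer@110 [ -5.34 150.05] inner@110 [ -1.66 120.66] inner@66 [  1.02 124.36]
d 165 217.53968253968253 225.25 outer@110 [ -9.07 149.52] inner@110 [ -5.46 120.64] inner@66 [ -2.88 124.35]
d 166 217.92 225.19718309859155 outer@110 [-12.64 147.6 ] inner@110 [ -9.22 120.36] inner@66 [ -6.74 124.05]
f 160 202.16883116883116 209.53424657534248 outer@110 [  2.45 209.69] inner@110 [  5.9 182. ] inner@66 [  8.77 187.25]
f 161 202.04225352112675 209.54929577464787 outer@110 [ -1.35 209.67] inner@110 [  2.16 181.45] inner@66 [  4.93 186.68]
f 162 202.10666666666665 209.43820224719101 outer@110 [ -5.07 208.93] inner@110 [ -1.64 181.38] inner@66 [  1.04 186.61]
f 163 202.30666666666667 209.3116883116883 outer@110 [ -8.73 207.68] inner@110 [ -5.44 181.36] inner@66 [ -2.86 186.59]
f 164 202.6829268292683 209.16455696202533 outer@110 [-12.3  205.77] inner@110 [ -9.26 181.42] inner@66 [ -6.78 186.65]
```

View pics/k_f.png

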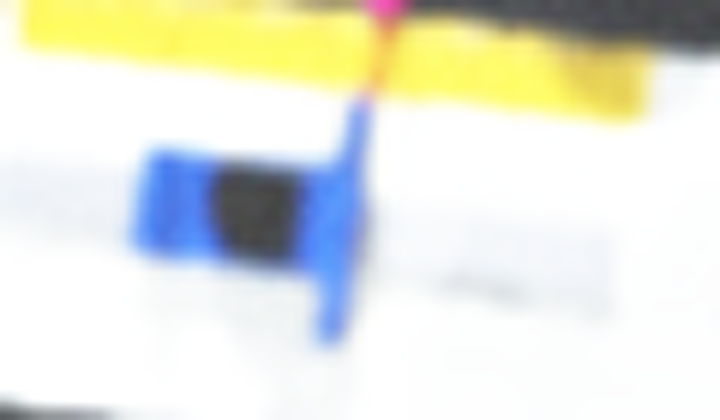

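View pics/k_d.png

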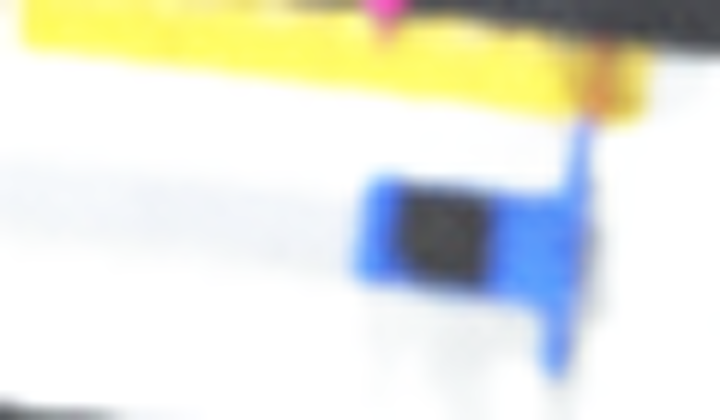

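View pics/ks_f.png

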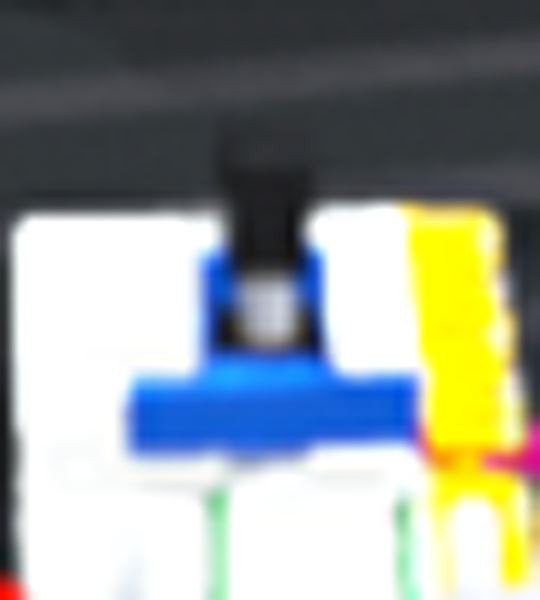

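View pics/ks_d.png

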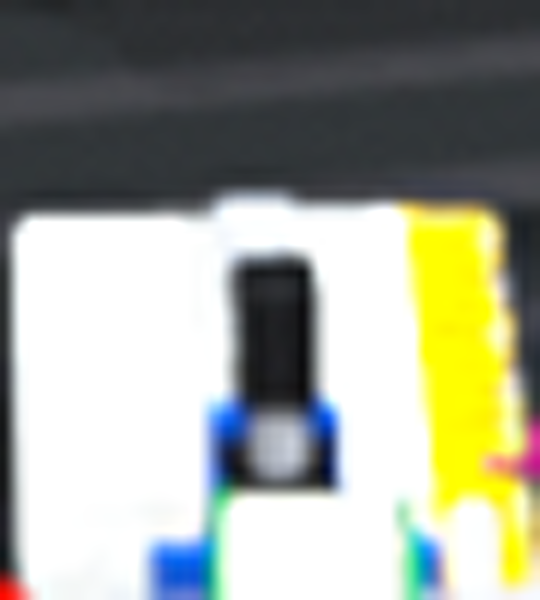

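```bash
python3 - <<'E'
from h import *
t=cap('top'); save(t,'top_end.png'); print(manip.read_state()['qd'].round(3)); print(manip.sign_off())
E
```

```text
[-0.02   0.04  -0.044 -0.004 -0.001 -0.008]
the job is handed in; nothing more can be done
None
```

View pics/top_end.png

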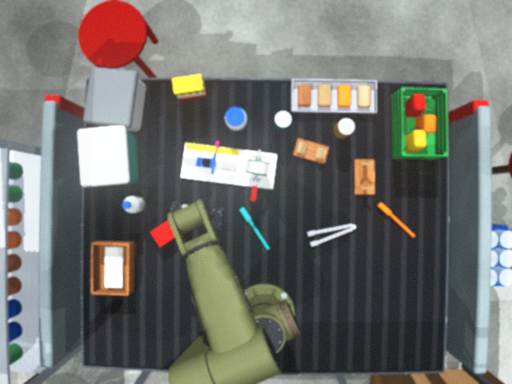

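I passed the spindle through the reel, carried the reel to the dispenser, laid the spindle in both forks with its handle towards the robot, and let go. I then drew the stop about 24 mm past the mark, came back through the slack until the pointer was level with it, and released. The job was handed in at about 16 s; no verdict is reported.

**Spindle and reel (last pictures):** the spindle lies in both forks and the reel hangs within a few mm of the middle. The handle's middle is at about x = -100 mm in the seat's frame.

**Pointer:** it is level with the mark within about 1 mm from above. From the side it looked up to about 2 mm off. With the stop drawn out, the side view had put the pointer 30 mm beyond the mark against 24 mm from above; I trusted the top view because it agreed with the arm's position.

**Black handle:** the arm's position at release puts it at about -8 mm, against the reel side. Its position read straight from the top picture came out at about -12 mm, which is beyond the slack, so that reading is off by about 4 mm. Its shift of about 13 mm towards the plate still fits.

**Other goods:** they look unmoved in the last picture, and the arm stood clear of everything.

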